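# Set up the T-slot plate and clamp a bearing housing for checking

## Task

Set up the plate for checking the bearing housing. Take every stop from the wooden rack, drop it into the rear T-slot at a scribed mark of its own (any mark will do) and twist it a quarter turn so that its foot locks under the slot's lips; once they are all locked, lay the housing flat on the plate under the opened toggle clamp, centred on the middle mark with its long side up against the stops, and swing the clamp over centre down onto it. Leave the gauge amplifier's selector on its two-dot position, and do not disturb the other things on the table.

Things in the scene. Friction and masses are not known exactly. Their poses are not given: they have to be found in the camera images.
- plate: Grey T-slot plate, fixed, 180 (x) x 320 (y) x 30 mm high. Origin: centre of underside; x away from the robot, y left along the slots, z up. Two T-slots run along y, centre lines at x -50 mm (front, unused) and x +45 mm (rear, with the scribed marks): mouth 18 mm wide through a 10 mm lip, cavity below it 32 mm wide, 12 mm high.
- mark0 (a point): Left scribed mark: white line across the rear slot; the point lies on the slot's centre line at the plate's top, at plate x 45, y +120, z 30 mm.
- mark1 (a point): Middle scribed mark, as mark0 but at plate y +60 mm.
- mark2 (a point): Right scribed mark, as mark0 but at plate y 0.
- seat (a point): Point on the plate's top (plate x 3, y 60, z 30 mm) where the housing's origin comes when it is in place: centred on the middle mark, long side touching the stops.
- rack: Wooden rack, fixed, 64 (x) x 176 (y) x 26 mm high; origin: centre of its underside. Three rectangular pockets (29 x 18 mm, long side along x) at y = -56, 0 and +56 mm hold the stops upright by their flanges; some pockets may be empty.
- stop_a: T-foot stop, steel, 210 g; None if absent. Origin: centre of its flange's underside; z up, x along wing and foot. Flange 36 mm diameter x 12 high, its rim stops the work. Wing on top: bar 36 (x) x 12 (y) mm, from 12 to 34 mm above the origin: pinch it across y from above, tips above the flange. Below: neck 15 mm diameter x 11.5, foot 26 (x) x 15 (y) x 9 mm, its bottom 20.5 mm below the origin.
- stop_b: Second stop, same as stop_a; None if absent. The foot enters the slot only with x along the slot; with the flange down on the plate (origin at plate z 30 mm) it turns freely either way and is locked when x is square to the slot. It can then still slide along the slot, with up to 1.5 mm play across it.
- stop_c: Third stop, same as stop_a; None if absent.
- housing: Bare metal pillow-block bearing housing, 0.75 kg, loose, same end for end. Origin: centre of underside; y along its length. Foot 48 (x) x 165 (y) x 16 mm high; on its middle the round bearing body, 40 mm thick in x with flat faces, 72 mm wide, top at 79 mm: grip across x near the top (TCP 60 to 65 mm above the origin keeps the fingertips above the stops' wings).
- clamp_handle (a joint): Angle of the toggle clamp's upright handle: 0 = shut (handle upright, at its stop), dead centre 0.06, fully open 1.2 (handle swung to plate -y, away from the work, arm up). Starts shut. Takes about 1 N at the grip, about 3 N near dead centre with work under the pad; stays where it is left.
- clamp_hinge (a point): Hinge of the clamp handle, on the plate's right end (plate x 3, y -126, z 37 mm); hinge axis along plate x. The clamp's base is 50 (x) x 82 (y) mm.
- clamp_grip (a point): Point on the axis of the handle's round grip (16 mm diameter, from 50 to 120 mm from the hinge), 100 mm from the hinge; at angle q it lies 100 sin q towards plate -y of the hinge and 100 cos q above it. Pinch it across plate x and follow the arc.
- clamp_arm: Clamp arm, 19 mm wide, driven by the handle; origin at its hinge (plate x 3, y -88, z 62 mm). Shut, it lies along plate +y; its sprung rubber pad (18 mm diameter, 80 mm from the hinge, 2.5 N per mm) bears on the housing's right ear; without work the pad hangs 13 mm above the plate, so open it to load. Fully open, it stands 75 degrees up.
- amplifier: Grey gauge amplifier, fixed, 190 (x) x 130 (y) mm: flat black deck 55 mm high towards the robot, display hump 80 mm high behind (from x = 30 mm). Origin: centre of its underside.
- selector (a joint): Angle of the selector knob on the deck, clockwise from above. It clicks into four notches 30 degrees apart: 0 = ring mark (off), 0.524 = one dot, 1.047 = two dots, 1.571 = three dots; it starts at the ring. Turning takes up to about 0.13 N m.
- selector_grip (a point): On the knob's axis, at the top of its bar grip; turns with the knob: x points along the bar towards its white pointer end. The marks are white, in radial rows on the deck. Bar 42 (x) x 10 (y) x 20 mm high, on a disc 38 mm diameter and 6 mm high (deck 26 mm below this point).
- vblock_a: V-block 50 x 40 x 42 mm, bystander.
- vblock_b: V-block 50 x 40 x 42 mm, bystander.
- mandrel: Standing test mandrel, 32 mm diameter, 85 mm high, bystander.
- mallet: Small brass hammer, 180 mm long, bystander.
- spanner: Spanner, 150 mm long, bystander.
- ring_gauge: Steel ring gauge, 56 mm diameter, 18 mm high, bystander.
- parallel: Steel parallel 20 x 120 x 32 mm, bystander.

How it is judged:
By the outcome, as a careful person would: the job done as asked, in the order asked, and still so for the second after the job is handed in, with the robot touching nothing.
Of stop_a, stop_b, stop_c only 2 to 3 are there at a start; the rules pass over those that are not, and their reading is None.
At some moment in a run one of housing may be knocked a few centimetres aside while the robot is not near it.
It also fails if it takes over 210 s, if anything falls off the work surface, if the arm or the gripper's body presses on something with over 40 N, if the wrist force passes 120 N, or if a joint passes its speed limit or range.

## Robot

A 7-joint arm with a two-finger parallel gripper is mounted at the origin on the work surface. World frame = base frame: x ahead of the robot, y to its left, z up, the work surface at z = 0. Lengths are in m, angles in rad, forces in N, time in s.
With the tool pointing down it reaches from about 0.425 to 0.875 m from the base axis. Payload 8.4 kg.
Tool frame: the origin (TCP) lies between the finger pads, 19 mm behind the fingertips; this is the grasp point; z points along the fingers, y is the line along which they close (so a half turn about z gives the same grasp; the last joint's range is limited). The gripper opens to 87 mm and grips with 3 to 60 N. Pads are 19 mm wide; open, the fingers measure 117 mm over their backs; the gripper's body (75 mm by 190 mm) begins 51 mm behind the grasp point.
Start: joints at [-1.357, 0.333, 0.04, 1.465, -0.013, 1.343, -0.059], TCP at [0.2, 0.618, 0.241] pointing down, gripper open.
Joint ranges: [-2.58, 2.58], [-0.38, 2.09], [-1.3, 1.39], [0.25, 2.4], [-1.5, 4.64], [0.08, 2.09], [-2.65, 2.65]. Speed limits (rad/s): [2.22, 2.22, 2.79, 2.79, 3.14, 3.14, 3.14].

## Interface

Orientations are given as a rotation vector (axis times angle).
In Python, from cell import manip, vision gives the robot as it stands.
- The arm moves only by the tool arm_command, never from a script. Its argument "motion" is a list of rows, each an object of numbers: "x", "y", "z": the shift along the world's x, y, z in cm; "turn": the turn about the world's z in units of 8 degrees (1.0 is 8 degrees); "gripper": the finger opening in cm, from 0 to 8.7. A call has 1 to 10 rows; each row shifts and turns the commanded pose from where the row before left it; what a row does not reach is not made up. A row lasts 1/10 s, in which the tool goes at most 50 mm and 8.59 degrees, less where a joint would pass 70% of its speed; a pose out of reach is approached as far as the arm can. A call is refused whole if a number of a shift passes 5 or a number of a turn 1, either way. A call with a gripper value outside its range is refused whole. The fingers move at their own pace and stop on an object; "grip_force" is the grip in N (left out, the last holds). Time passes only in rows, so rows that do not move let the fingers close. It gives the time, the measured TCP pose, the force and the opening at its end, in the units of the state.
- manip.get_state(): the state, without advancing time (a new reading comes with each control period).
- vision.snapshot(name): name is "side" or "top" or "wrist"; returns the picture (420x560x3 uint8, red, green, blue); there is no depth.
- vision.get_calibration(name): a dict with "fx", "fy", "cx", "cy" (pixels), "k1" (the pictures are not rectified: a ray, as slopes to the right and down, at radius r is drawn at 1 + k1 r^2 times it, then the intrinsics apply), "rvec" (rotation vector, rad) and "tvec" (3), from world to camera coordinates, as OpenCV has them. Camera axes: x right, y down, z forward; pixel columns grow to the right and rows downward; lengths in m; the calibration is good to about 2 mm. A picture is of the moment at which its call begins: read the wrist's pose just before it. get_calibration takes no time and is no camera call; for the wrist camera it gives the pose at the moment of the call.
- manip.sign_off(): hands the job in, once; it reports no verdict.
The state is a dict: "t": time; "joint_pos": joint angles; "joint_velocities": joint speeds; "joint_efforts": joint torques, N m; "eef_pos": TCP position; "tool_rot": TCP orientation; "force": force on the tool from outside, world axes, zero at the start; "ft_torque": the same for the moment, N m; "finger_gap": opening from 0.0 (shut) to 1.0 (fully open).
Only numpy, scipy, OpenCV 4.12 (cv2) and the standard library are available. Lean on these libraries where they do the work, as an engineer would, in place of code of your own. Each camera call takes 0.05 s, during which the arm holds its last target. There are 200 camera calls.

## Working session

There is one attempt and no reset: what is moved stays moved. The work goes in short steps, Python scripts to look and compute and a tool call to move; the robot and the scene stay as the last step left them, time stands still between calls to the robot, and variables do not carry over. Pictures are saved under pics/ and viewed, on a budget of 14 in all, crops included, one or two more only if the job needs it, and the job is handed in when it is done.

Besides the shell and the picture viewer there is one more tool, called after "Emit:" as name(argument=value, ...) on one line, values as JSON. arm_command: Moves the arm, as the interface text tells. Its arguments: {"type":"object","properties":{"motion":{"type":"array","items":{"type":"object","properties":{"x":{"type":"number"},"y":{"type":"number"},"z":{"type":"number"},"turn":{"type":"number"},"gripper":{"type":"number"}}}},"grip_force":{"type":"number"}},"required":["motion"]}

```bash
ls; mkdir -p pics; cat > h.py <<'E'
import numpy as np, cv2
from cell import manip, vision
def snap(name,fn=None):
    c=vision.get_calibration(name); im=vision.snapshot(name)
    if fn: cv2.imwrite('pics/'+fn,im[:,:,::-1])
    return im,c
def ray(c,u,v):
    K=np.array([[c['fx'],0,c['cx']],[0,c['fy'],c['cy']],[0,0,1.]])
    d=np.array([c['k1'],0,0,0,0.])
    p=cv2.undistortPoints(np.array([[[u,v]]],float),K,d)[0,0]
    R=cv2.Rodrigues(np.array(c['rvec'],float))[0]; t=np.array(c['tvec'],float)
    return -R.T@t, R.T@np.array([p[0],p[1],1.])
def onz(c,u,v,z):
    o,d=ray(c,u,v); return o+d*(z-o[2])/d[2]
def proj(c,P):
    K=np.array([[c['fx'],0,c['cx']],[0,c['fy'],c['cy']],[0,0,1.]])
    return cv2.projectPoints(np.array(P,float).reshape(-1,1,3),np.array(c['rvec'],float),np.array(c['tvec'],float),K,np.array([c['k1'],0,0,0,0.]))[0][:,0]
E
python3 - <<'E'
from h import *
s=manip.get_state();print(s)
for n in('top','side'):
    im,c=snap(n,n+'0.png'); print(n,c, ray(c,280,210))
E
```

```text
pics
{'t': 0.0, 'joint_pos': array([-1.35718167,  0.33391498,  0.03987286,  1.46627175, -0.01337308,
        1.34331684, -0.05849503]), 'joint_velocities': array([ 0.00150439,  0.00047603, -0.00124533,  0.00121943, -0.00028048,
        0.00032814, -0.00016797]), 'joint_efforts': array([-9.49388486e-04, -6.56342340e+01,  1.33461334e+00, -4.03809392e+01,
       -5.98151959e-02,  4.49524296e-02,  1.57063728e-04]), 'eef_pos': array([0.19992729, 0.61802058, 0.24035639]), 'tool_rot': array([-4.89356573e-01, -3.10312371e+00,  2.57766255e-03]), 'force': array([ 0.27250461, -0.53730653, -0.41167272]), 'ft_torque': array([ 0.01495777,  0.01309285, -0.00166003]), 'finger_gap': 0.9994176000527779}
top {'fx': 380.8838319597362, 'fy': 380.8838319597362, 'cx': 284.89527500623535, 'cy': 201.57672462821205, 'k1': 0.024217988068215693, 'rvec': array([ 2.12683844, -2.18087551,  0.15851123]), 'tvec': array([-0.05937253,  0.57861385,  0.84745059])} (array([ 0.45494033, -0.06442548,  0.91944018]), array([ 0.11587009,  0.00274873, -0.99358986]))
side {'fx': 543.9236478934874, 'fy': 543.9236478934874, 'cx': 272.8746491600443, 'cy': 208.47821758060235, 'k1': -0.18349336688112478, 'rvec': array([ 0.16288542, -2.67199434,  1.55134599]), 'tvec': array([0.54688035, 0.17443487, 1.27376804])} (array([0.43536493, 1.07625529, 0.77725322]), array([ 0.08066009, -0.86316913, -0.49861053]))
```

View pics/top0.png

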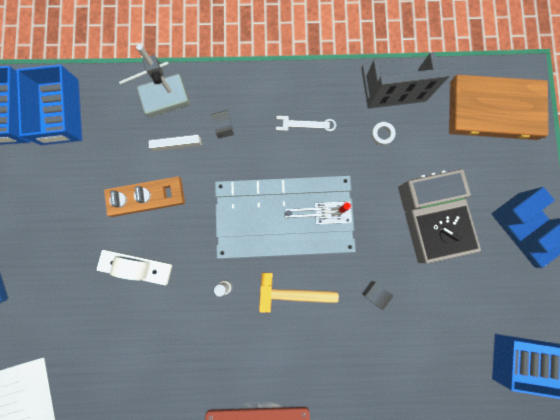

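View pics/side0.png

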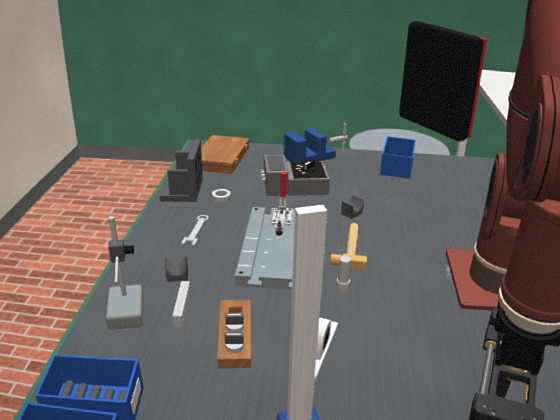

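Top view: rack at (144,196) with two stops (left and middle pockets), housing at (134,267), plate (215–355, 177–258), clamp at (330,212), and the amplifier knob at about (447,233). Side view is consistent with this. Next I'll measure roughly.

```bash
python3 - <<'E'
from h import *
im=cv2.imread('pics/top0.png'); c=vision.get_calibration('top')
hsv=cv2.cvtColor(im,cv2.COLOR_BGR2HSV)
for p in [(240,245),(240,225),(150,205),(130,290),(110,262),(447,255),(200,320),(420,170)]: print(p,hsv[p[1],p[0]])
def rect(mask,roi,z,name):
    m=np.zeros_like(mask); x0,y0,x1,y1=roi; m[y0:y1,x0:x1]=mask[y0:y1,x0:x1]
    m=cv2.morphologyEx(m,cv2.MORPH_CLOSE,np.ones((7,7)))
    cs,_=cv2.findContours(m,0,1); k=max(cs,key=cv2.contourArea)
    W=np.array([onz(c,*p[0],z)[:2] for p in k],np.float32)*1000
    print(name,cv2.boundingRect(k),cv2.minAreaRect(W))
H,S,V=cv2.split(hsv)
rect(((V>115)&(S<110)).astype(np.uint8)*255,(205,168,365,266),.03,'plate')
rect(((S>120)&(H<20)).astype(np.uint8)*255,(95,170,195,222),.026,'rack')
rect(((V>150)&(S<80)).astype(np.uint8)*255,(90,240,180,290),.016,'housing')
big=cv2.resize(im[160:290,85:365],None,fx=2.85,fy=2.85,interpolation=cv2.INTER_CUBIC)
cv2.imwrite('pics/t1.png',big)
for q in [(447,233)]: print(onz(c,*q,.08))
E
```

```text
(240, 245) [ 99  47 205]
(240, 225) [100  48 203]
(150, 205) [ 14 148 214]
(130, 290) [105  38 134]
(110, 262) [106  29 168]
(447, 255) [ 15  15 135]
(200, 320) [103  37 132]
(420, 170) [103  40 135]
plate (205, 168, 160, 98) ((545.0874633789062, -72.59254455566406), (379.0552978515625, 228.48365783691406), 88.59253692626953)
rack (105, 177, 80, 40) ((599.8173217773438, 257.51904296875), (66.73717498779297, 179.7220458984375), 9.00320053100586)
housing (96, 250, 77, 36) ((432.89166259765625, 280.907470703125), (170.69146728515625, 55.866600036621094), 76.52752685546875)
[ 0.49299626 -0.42768028  0.08      ]
```

View pics/t1.png

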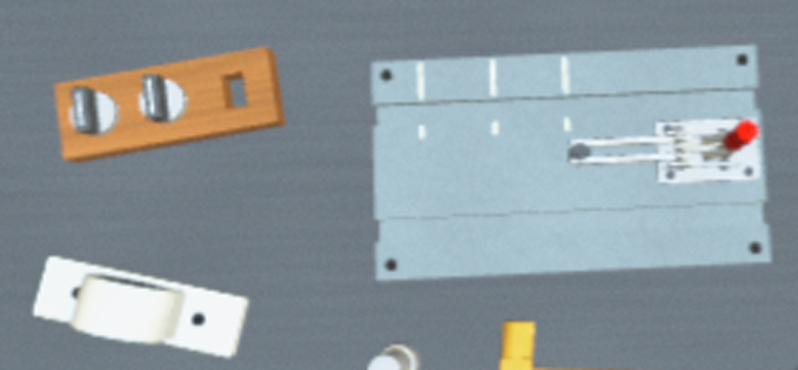

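```bash
python3 - <<'E'
from h import *
c=vision.get_calibration('top')
Q=lambda u,v,z:onz(c,85+(u+.5)/2.85-.5,160+(v+.5)/2.85-.5,z)[:2]*1000
P=np.array([Q(*p,.03) for p in[(372,62),(757,45),(771,262),(376,280)]])
print(P,P.mean(0),np.linalg.norm(P-np.roll(P,1,0),axis=1))
yv=(P[0]-P[1]+P[3]-P[2]);yaw=np.arctan2(-yv[0],yv[1]);print('yaw',np.degrees(yaw))
R=np.array([[np.cos(yaw),-np.sin(yaw)],[np.sin(yaw),np.cos(yaw)]])
for n,q in dict(m0=(45,120),m1=(45,60),m2=(45,0),seat=(3,60),hinge=(3,-126)).items(): print(n,P.mean(0)+R@q)
for u in (421,493,566): print(Q(u,95,.03))
r=np.radians(9);Rr=np.array([[np.cos(r),-np.sin(r)],[np.sin(r),np.cos(r)]])
for y in(0,56):print('stop',np.array([600,257.5])+Rr@[0,y])
E
```

```text
[[ 630.61218217   89.91046044]
 [ 637.29375746 -231.27077782]
 [ 457.43524804 -233.74725712]
 [ 451.18994747   86.69430338]] [544.13278379 -72.10331778] [179.45105731 321.25072959 179.87555798 320.50241415]
yaw 1.1541909704130626
m0 [586.70648521  48.77877331]
m1 [587.91506942 -11.20905315]
m2 [589.12365364 -71.19687962]
seat [545.92359089 -12.0550621 ]
hinge [ 549.67020196 -198.01732415]
[601.83235293  49.45132284]
[600.38367504 -10.14186367]
[598.90797487 -70.66321412]
stop [600.  257.5]
stop [591.23966996 312.81054707]
```

```bash
python3 - <<'E'
from h import *
c=vision.get_calibration('side');t=vision.get_calibration('top')
b=onz(c,300,418,.0);print('base',b,'top cam left edge blue',onz(t,2,285,.0))
for uv in[(311,207),(300,300)]:
    o,d=ray(c,*uv)
    for y in (.55,.6,.65,.7,.8): 
        s=(y-o[1])/d[1]; print(uv,np.round(o+d*s,3))
E
```

```text
base [4.50374941e-01 4.53047411e-01 1.11022302e-16] top cam left edge blue [0.40322229 0.58719959 0.        ]
(311, 207) [0.45 0.55 0.48]
(311, 207) [0.449 0.6   0.508]
(311, 207) [0.447 0.65  0.536]
(311, 207) [0.446 0.7   0.565]
(311, 207) [0.443 0.8   0.621]
(300, 300) [0.457 0.55  0.347]
(300, 300) [0.455 0.6   0.388]
(300, 300) [0.453 0.65  0.429]
(300, 300) [0.451 0.7   0.469]
(300, 300) [0.447 0.8   0.551]
```

Emit:
arm_command(motion=[{"y": -5}, {"y": -5}, {"y": -5}, {"y": -5}, {"x": 4.1, "y": -1.4}, {"x": 4.1, "y": -1.4}, {"x": 4.1, "y": -1.4}, {"x": 4.1, "y": -1.4}, {"x": 4.1, "y": -1.4}, {"x": 4.1, "y": -1.4, "turn": 0.4}])

```text
invalid input
```

Emit:
arm_command(motion=[{"x": 4.1, "y": -1.4, "turn": 1}, {"x": 4.1, "y": -1.4, "turn": 1}, {"x": 4.1, "y": -1.5, "turn": 1}, {}, {}, {}])

```text
invalid input
```

```bash
cat >> h.py <<'E'
from scipy.spatial.transform import Rotation as Rn
def st():
    s=manip.get_state(); M=Rn.from_rotvec(s['tool_rot']).as_matrix()
    print('t%.2f pos'%s['t'],np.round(s['eef_pos']*1000,1),'ty %.2f'%np.degrees(np.arctan2(M[1,1],M[0,1])),'tilt',np.round(M[:2,2],3),'F',np.round(s['force'],1),'gap %.1f'%(s['finger_gap']*87),'q7 %.2f'%s['joint_pos'][6])
    return s
E
python3 - <<'E'
from h import *
st(); im,c=snap('wrist','w1.png'); print(c,proj(c,[[.6,.2575,.034],[.591,.313,.034]]))
E
```

```text
t0.10 pos [199.9 618.1 240.5] ty 72.07 tilt [-0.    -0.001] F [ 0.  -0.3  0.5] gap 87.2 q7 -0.06
{'fx': 325.2375511836611, 'fy': 325.2375511836611, 'cx': 278.3033632733555, 'cy': 208.18618763284084, 'k1': 0.023647239440540695, 'rvec': array([-2.36197283, -1.7192122 , -0.22468613]), 'tvec': array([-0.64828646, -0.03168063,  0.38857257])} [[126.97704687 520.98466807]
 [160.36511922 506.96629972]]
```

View pics/w1.png

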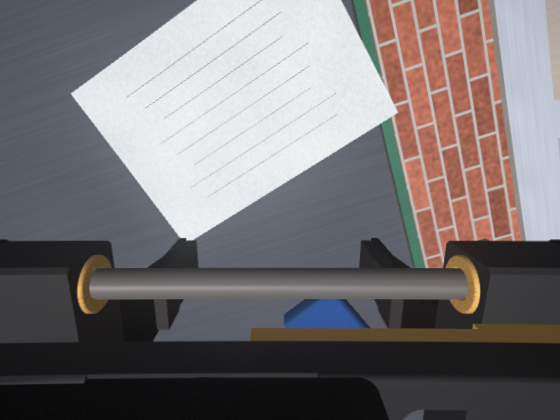

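Wrist view: paper on the table in the upper half, and the fingers at about columns 180 and 380, rows 240–330. The moves were refused, so the rows probably need every key.

Emit:
arm_command(motion=[{"x": 0, "y": -5, "z": 0, "turn": 0, "gripper": 8.7}, {"x": 0, "y": -5, "z": 0, "turn": 0, "gripper": 8.7}, {"x": 0, "y": -5, "z": 0, "turn": 0, "gripper": 8.7}, {"x": 0, "y": -5, "z": 0, "turn": 0, "gripper": 8.7}, {"x": 4.1, "y": -1.4, "z": 0, "turn": 0, "gripper": 8.7}, {"x": 4.1, "y": -1.4, "z": 0, "turn": 0, "gripper": 8.7}, {"x": 4.1, "y": -1.4, "z": 0, "turn": 0, "gripper": 8.7}, {"x": 4.1, "y": -1.4, "z": 0, "turn": 0, "gripper": 8.7}], grip_force=30)

```text
t: 0.95
eef_pos: [0.3654, 0.3615, 0.2415]
tool_rot: [0.489, 3.103, 0.001]
force: [-0.7, 0.8, -0.1]
finger_gap: 0.999
```

Emit:
arm_command(motion=[{"x": 4.1, "y": -1.4, "z": 0, "turn": 0.4, "gripper": 8.7}, {"x": 4.1, "y": -1.4, "z": 0, "turn": 1, "gripper": 8.7}, {"x": 4.1, "y": -1.4, "z": 0, "turn": 1, "gripper": 8.7}, {"x": 4.1, "y": -1.4, "z": 0, "turn": 1, "gripper": 8.7}, {"x": 4.1, "y": -1.4, "z": 0, "turn": 0, "gripper": 8.7}, {"x": 0, "y": 0, "z": 0, "turn": 0, "gripper": 8.7}, {"x": 0, "y": 0, "z": 0, "turn": 0, "gripper": 8.7}])

```text
t: 1.65
eef_pos: [0.5681, 0.2921, 0.2404]
tool_rot: [0.243, -3.131, 0.002]
force: [-1.0, 0.4, -0.5]
finger_gap: 1.001
```

```bash
python3 - <<'E'
from h import *
s=st(); im,c=snap('wrist','w2.png'); M=Rn.from_rotvec(s['tool_rot']).as_matrix()
o,d=ray(c,280,120)
print('cam in tool',M.T@(o-s['eef_pos']),'axis in tool',M.T@d, 'row120 hits',onz(c,280,120,.03),onz(c,280,210,.03))
print(proj(c,[s['eef_pos'],[.6,.2575,.034],[.591,.313,.034]]))
E
```

```text
t1.65 pos [568.1 292.1 240.4] ty 98.87 tilt [-0.001 -0.001] F [-1.   0.4 -0.5] gap 87.1 q7 1.27
cam in tool [ 0.07051691 -0.00125839 -0.1425091 ] axis in tool [0.00308558 0.00578382 1.03597732] row120 hits [0.49708547 0.28147318 0.03      ] [0.59344645 0.29668157 0.03      ]
[[280.72492563 273.54597257]
 [244.3271134  211.30387322]
 [294.8425367  211.03669626]]
```

View pics/w2.png

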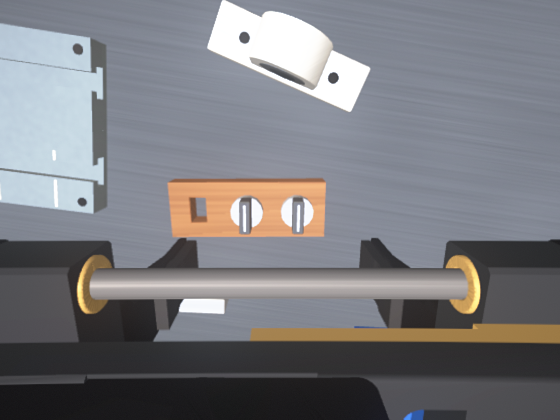

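Wrist view: rack at (170–325,180–237), stops at (246,213) and (297,212) with wings upright in the image, and the pocket at (201,208) empty. This agrees with the predictions. I'll refine the flange centres.

```bash
python3 - <<'E'
from h import *
im=cv2.imread('pics/w2.png'); c=vision.get_calibration('wrist')
hsv=cv2.cvtColor(im,cv2.COLOR_BGR2HSV);H,S,V=cv2.split(hsv)
m=np.zeros(V.shape,np.uint8)
m[180:238,170:326]=(((S<70))[180:238,170:326]).astype(np.uint8)*255
m=cv2.morphologyEx(m,cv2.MORPH_OPEN,np.ones((3,3)))
cs,_=cv2.findContours(m,0,1)
for k in cs:
    if cv2.contourArea(k)<150: continue
    (u,v),r=cv2.minEnclosingCircle(k); br=cv2.boundingRect(k); uc=br[0]+(br[2]-1)/2
    print(br,u,v,r,onz(c,u,v,.038), onz(c,uc,v,.038), onz(c,u,v,.045))
m2=np.zeros_like(m); m2[170:245,160:335]=(S>100)[170:245,160:335]*255
k=max(cv2.findContours(m2.astype(np.uint8),0,1)[0],key=cv2.contourArea)
W=np.array([onz(c,*p[0],.026)[:2] for p in k],np.float32)*1000
print(cv2.minAreaRect(W))
for x0,x1 in((232,262),(283,313)):
    d=((V[190:236,x0:x1]<110)&(S[190:236,x0:x1]<70)); y,x=np.nonzero(d); print('dark',x.min()+x0,x.max()+x0,y.min()+190,y.max()+190)
E
```

```text
(195, 198, 12, 18) 200.5 206.5 10.12432861328125 [0.60003721 0.21099943 0.038     ] [0.60003721 0.21099943 0.038     ] [0.59796537 0.21241774 0.045     ]
(230, 196, 33, 38) 246.0 214.5 19.448749542236328 [0.60129441 0.26138854 0.038     ] [0.60129441 0.26138854 0.038     ] [0.59919708 0.26178531 0.045     ]
(281, 195, 33, 39) 297.5 214.0 19.52572250366211 [0.59183507 0.31745048 0.038     ] [0.59192142 0.31690546 0.038     ] [0.58992951 0.3167107  0.045     ]
((597.2479248046875, 261.04022216796875), (66.97602081298828, 175.01113891601562), 9.040412902832031)
dark 241 250 198 228
dark 294 302 198 200
```

Emit:
arm_command(motion=[{"x": 3.2, "y": -3.2, "z": 0, "turn": 0, "gripper": 4}, {"x": 0, "y": 0, "z": -4, "turn": 0, "gripper": 4}, {"x": 0, "y": 0, "z": -4, "turn": 0, "gripper": 4}, {"x": 0, "y": 0, "z": -4, "turn": 0, "gripper": 4}, {"x": 0, "y": 0, "z": -3, "turn": 0, "gripper": 4}, {"x": 0, "y": 0, "z": -1.5, "turn": 0, "gripper": 4}, {"x": 0, "y": 0, "z": -1.5, "turn": 0, "gripper": 4}, {"x": 0, "y": 0, "z": 0, "turn": 0, "gripper": 4}, {"x": 0, "y": 0, "z": 0, "turn": 0, "gripper": 4}])

```text
t: 2.6
eef_pos: [0.6001, 0.2615, 0.0625]
tool_rot: [-0.247, 3.131, 0.001]
force: [-0.2, -0.3, -0.3]
finger_gap: 0.464
```

```bash
python3 - <<'E'
from h import *
s=st(); im,c=snap('wrist','w3.png'); 
E
```

```text
t2.60 pos [600.1 261.5  62.5] ty 99.02 tilt [0.001 0.001] F [-0.2 -0.3 -0.3] gap 40.4 q7 1.40
```

View pics/w3.png

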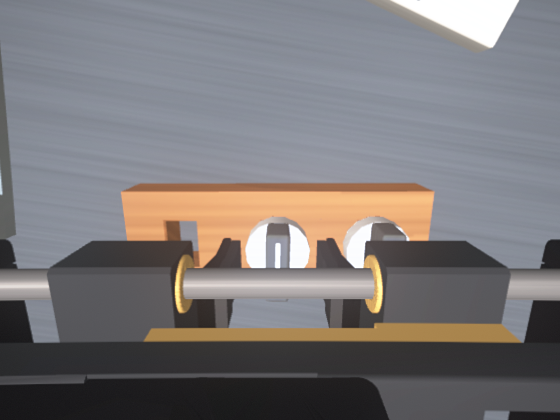

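Wrist view: the wing at column 278 is centred between the fingertips (238–318). I'll close and lift.

Emit:
arm_command(motion=[{"x": 0, "y": 0, "z": -0.15, "turn": 0, "gripper": 1}, {"x": 0, "y": 0, "z": 0, "turn": 0, "gripper": 0.5}, {"x": 0, "y": 0, "z": 0, "turn": 0, "gripper": 0.5}, {"x": 0, "y": 0, "z": 0, "turn": 0, "gripper": 0.5}, {"x": 0, "y": 0, "z": 0, "turn": 0, "gripper": 0.5}], grip_force=40)

```text
t: 3.15
eef_pos: [0.5997, 0.261, 0.0599]
tool_rot: [-0.247, 3.132, 0.0]
force: [-0.4, -0.6, 0.3]
finger_gap: 0.135
```

```bash
python3 - <<'E'
from h import *
s=st()
E
```

```text
t3.15 pos [599.7 261.   59.9] ty 99.00 tilt [0. 0.] F [-0.4 -0.6  0.3] gap 11.7 q7 1.40
```

Emit:
arm_command(motion=[{"x": 0, "y": 0, "z": 3, "turn": 0, "gripper": 0.5}, {"x": 0, "y": 0, "z": 4, "turn": 0, "gripper": 0.5}, {"x": 0, "y": 0, "z": 4, "turn": 0, "gripper": 0.5}, {"x": 0, "y": 0, "z": 3, "turn": 0, "gripper": 0.5}, {"x": -0.1, "y": -2.5, "z": 0, "turn": -0.94, "gripper": 0.5}, {"x": -0.1, "y": -2.5, "z": 0, "turn": -0.94, "gripper": 0.5}, {"x": -0.1, "y": -2.5, "z": 0, "turn": -0.94, "gripper": 0.5}, {"x": -0.1, "y": -2.5, "z": 0, "turn": -0.94, "gripper": 0.5}, {"x": -0.1, "y": -2.5, "z": 0, "turn": -0.94, "gripper": 0.5}, {"x": -0.1, "y": -2.5, "z": 0, "turn": -0.94, "gripper": 0.5}])

```text
t: 4.15
eef_pos: [0.5932, 0.1099, 0.1995]
tool_rot: [-0.982, -2.984, 0.0]
force: [0.5, -0.2, -2.7]
finger_gap: 0.135
```

Emit:
arm_command(motion=[{"x": -0.1, "y": -2.5, "z": 0, "turn": -0.94, "gripper": 0.5}, {"x": -0.1, "y": -2.5, "z": 0, "turn": -0.94, "gripper": 0.5}, {"x": -0.1, "y": -2.5, "z": 0, "turn": -0.94, "gripper": 0.5}, {"x": -0.1, "y": -2.5, "z": 0, "turn": -0.94, "gripper": 0.5}, {"x": -0.1, "y": -2.5, "z": 0, "turn": -0.94, "gripper": 0.5}, {"x": 0, "y": -2.5, "z": 0, "turn": -0.94, "gripper": 0.5}, {"x": 0, "y": -3.2, "z": 0, "turn": -0.95, "gripper": 0.5}, {"x": 0, "y": 0, "z": 0, "turn": 0, "gripper": 0.5}, {"x": 0, "y": 0, "z": 0, "turn": 0, "gripper": 0.5}, {"x": 0, "y": 0, "z": 0, "turn": 0, "gripper": 0.5}])

```text
t: 5.15
eef_pos: [0.5886, -0.0698, 0.1995]
tool_rot: [-2.196, -2.246, -0.0]
force: [0.1, -0.1, -3.0]
finger_gap: 0.135
```

```bash
python3 - <<'E'
from h import *
s=st(); im,c=snap('wrist','w4.png')
for n,p in dict(m0=(.5867,.0488,.03),m1=(.5879,-.0112,.03),m2=(.5891,-.0712,.03)).items(): print(n,proj(c,p))
E
```

```text
t5.15 pos [588.6 -69.8 199.5] ty 1.30 tilt [-0.001  0.001] F [ 0.1 -0.1 -3. ] gap 11.7 q7 0.27
m0 [[279.17396917  63.21505306]]
m1 [[278.94028268 133.1124944 ]]
m2 [[278.73130033 195.83207544]]
```

View pics/w4.png

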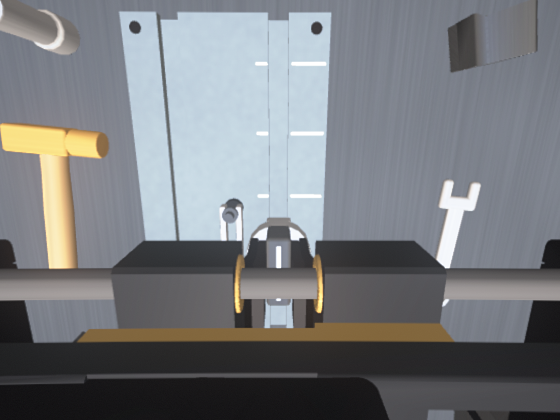

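Wrist view: rear slot mouth at columns ~269–288, marks at rows 63, 133 and 195, matching the predictions. The stop hangs at column 278. I'll measure the slot edges numerically.

```bash
python3 - <<'E'
from h import *
im=cv2.cvtColor(cv2.imread('pics/w4.png'),cv2.COLOR_BGR2GRAY).astype(float); c=vision.get_calibration('wrist')
for v in (100,115,150,165,180):
    p=im[v-3:v+4,260:300].mean(0); 
    print(v,p.astype(int))
for r0,v0 in((63,63),(133,133),(195,195)):
    p=im[v0-8:v0+9,300:318].mean(1); w=np.clip(p-p.min()-15,0,None); vc=(w*np.arange(v0-8,v0+9)).sum()/w.sum(); 
    print('mark',vc,onz(c,279,vc,.03))
# flange of held stop: horizontal extents
for v in (230,235,238): print(v,im[v,235:325].astype(int))
E
```

```text
100 [211 210 210 209 209 210 210 204 191 208 211 211 211 211 210 210 210 210
 211 211 211 211 210 209 209 210 210 205 186 207 209 209 208 208 208 208
 208 207 207 207]
115 [209 209 210 211 211 212 212 207 187 191 211 213 213 212 212 211 211 211
 211 211 211 211 211 211 211 210 210 205 191 210 211 210 210 209 208 208
 208 208 208 208]
150 [210 209 209 208 208 208 208 208 197 171 207 210 209 209 208 209 208 208
 208 208 208 207 207 207 207 208 204 192 210 211 211 211 211 211 212 212
 212 212 212 212]
165 [209 209 209 208 209 209 210 210 204 190 208 210 209 209 209 209 209 208
 209 210 211 212 212 213 212 212 204 190 212 214 213 213 213 212 212 212
 212 212 211 212]
180 [212 212 212 212 212 212 212 212 205 190 208 208 208 208 209 209 209 209
 207 207 207 208 208 209 210 209 204 193 212 214 213 213 213 213 213 212
 212 212 211 212]
mark 63.40091743119266 [0.58658631 0.04884758 0.03      ]
mark 133.08744855967078 [ 0.58801119 -0.01098014  0.03      ]
mark 195.58114374034 [ 0.5894335  -0.07075225  0.03      ]
230 [204 219 250 250 250 250 236 139 175 208 209 207 207 207 206 207 207 208
 205
[... 328 characters left out ...]
4 208 209 207 208 208 209 197 144 128
 143 190 239 251 251 249 249 249 249 249 249 250 250 221  99  77  82  82
  84  84  84  83  83  84  83  84  84  84  84  83  83  83  82  83  81  79
  92 178 253 251 249 249 249 249 249 249 250 251 249 215 152 128 139 179
 209 211 210 210 210 210 210 209 209 209 208 206 206 205 204 182 139 137]
238 [204 212 249 252 251 251 237 136 160 205 206 205 206 207 194 134  83  74
  83  95  95 100 140 217 251 250 249 249 249 251 245 164  92  92  99 100
 100  99  99  99  98  99 100  99  99  98  99  98  98  99 100  99  98  91
  89 155 249 251 250 250 250 250 251 245 157 108  94  94  90  70  76 115
 173 209 210 208 208 209 208 207 206 205 205 205 206 206 201 169 139 137]
```

Emit:
arm_command(motion=[{"x": 0, "y": -0.1, "z": -4, "turn": 0, "gripper": 0.5}, {"x": 0, "y": 0, "z": -4, "turn": 0, "gripper": 0.5}, {"x": 0, "y": 0, "z": -2.2, "turn": 0, "gripper": 0.5}, {"x": 0, "y": 0, "z": 0, "turn": 0, "gripper": 0.5}, {"x": 0, "y": 0, "z": -0.6, "turn": 0, "gripper": 0.5}, {"x": 0, "y": 0, "z": -0.6, "turn": 0, "gripper": 0.5}, {"x": 0, "y": 0, "z": -0.6, "turn": 0, "gripper": 0.5}, {"x": 0, "y": 0, "z": 0, "turn": 0, "gripper": 0.5}])

```text
t: 6.0
eef_pos: [0.5886, -0.0718, 0.0796]
tool_rot: [-2.198, -2.244, -0.0]
force: [0.8, -0.8, -1.5]
finger_gap: 0.133
```

Emit:
arm_command(motion=[{"x": 0, "y": 0, "z": -0.5, "turn": 0, "gripper": 0.5}, {"x": 0, "y": 0, "z": -0.5, "turn": 0, "gripper": 0.5}, {"x": 0, "y": 0, "z": -0.5, "turn": 0, "gripper": 0.5}, {"x": 0, "y": 0, "z": 0, "turn": 0, "gripper": 0.5}, {"x": 0, "y": 0, "z": -0.1, "turn": 0, "gripper": 0.5}, {"x": 0, "y": 0, "z": 0, "turn": 0, "gripper": 0.5}])

```text
t: 6.6
eef_pos: [0.5886, -0.0721, 0.064]
tool_rot: [-2.199, -2.244, -0.0]
force: [-1.9, -0.2, 2.9]
finger_gap: 0.134
```

Emit:
arm_command(motion=[{"x": 0, "y": 0, "z": 0, "turn": 0.9, "gripper": 0.5}, {"x": 0, "y": 0, "z": 0, "turn": 0.9, "gripper": 0.5}, {"x": 0, "y": 0, "z": 0, "turn": 0.9, "gripper": 0.5}, {"x": 0, "y": 0, "z": 0, "turn": 0.9, "gripper": 0.5}, {"x": 0, "y": 0, "z": 0, "turn": 0.9, "gripper": 0.5}, {"x": 0, "y": 0, "z": 0, "turn": 0.9, "gripper": 0.5}])

```text
t: 7.2
eef_pos: [0.5891, -0.0717, 0.0641]
tool_rot: [1.21, 2.898, 0.001]
force: [0.4, 0.3, -0.5]
finger_gap: 0.133
```

Emit:
arm_command(motion=[{"x": 0, "y": 0, "z": 0, "turn": 0.9, "gripper": 0.5}, {"x": 0, "y": 0, "z": 0, "turn": 0.9, "gripper": 0.5}, {"x": 0, "y": 0, "z": 0, "turn": 0.9, "gripper": 0.5}, {"x": 0, "y": 0, "z": 0, "turn": 0.9, "gripper": 0.5}, {"x": 0, "y": 0, "z": 0, "turn": 0.9, "gripper": 0.5}, {"x": 0, "y": 0, "z": 0, "turn": 0.9, "gripper": 0.5}, {"x": 0, "y": 0, "z": 0, "turn": 0.4, "gripper": 0.5}, {"x": 0, "y": 0, "z": 0, "turn": 0, "gripper": 0.5}, {"x": 0, "y": 0, "z": 0, "turn": 0, "gripper": 0.5}])

```text
t: 8.1
eef_pos: [0.5889, -0.0719, 0.0641]
tool_rot: [-0.018, 3.141, 0.0]
force: [-1.4, 1.7, 1.7]
finger_gap: 0.13
```

```bash
python3 - <<'E'
from h import *
s=st(); print(s['ft_torque'])
E
```

```text
t8.10 pos [588.9 -71.9  64.1] ty 90.65 tilt [0.001 0.   ] F [-1.4  1.7  1.7] gap 11.3 q7 1.78
[0.28649861 0.17902263 0.01473894]
```

Emit:
arm_command(motion=[{"x": 0, "y": 0, "z": 0, "turn": 0.06, "gripper": 0.5}, {"x": 0, "y": 0, "z": 0, "turn": 0, "gripper": 3}, {"x": 0, "y": 0, "z": 0, "turn": 0, "gripper": 3}, {"x": 0, "y": 0, "z": 0, "turn": 0, "gripper": 3}, {"x": 0, "y": 0, "z": 2, "turn": 0, "gripper": 3}, {"x": 0, "y": 0, "z": 3.6, "turn": 0, "gripper": 3}, {"x": 0, "y": 0, "z": 4, "turn": 0, "gripper": 3}, {"x": 0, "y": 0, "z": 4, "turn": 0, "gripper": 4}])

```text
t: 8.9
eef_pos: [0.5882, -0.0723, 0.201]
tool_rot: [0.033, -3.141, 0.0]
force: [1.6, -0.0, -0.3]
finger_gap: 0.379
```

Emit:
arm_command(motion=[{"x": 0, "y": 3.9, "z": 0, "turn": 0.5, "gripper": 4}, {"x": 0, "y": 3.9, "z": 0, "turn": 0.5, "gripper": 4}, {"x": 0, "y": 3.9, "z": 0, "turn": 0, "gripper": 4}, {"x": 0, "y": 3.9, "z": 0, "turn": 0, "gripper": 4}, {"x": 0, "y": 3.9, "z": 0, "turn": 0, "gripper": 4}, {"x": 0, "y": 3.9, "z": 0, "turn": 0, "gripper": 4}, {"x": 0, "y": 3.9, "z": 0, "turn": 0, "gripper": 4}, {"x": 0.2, "y": 3.9, "z": 0, "turn": 0, "gripper": 4}, {"x": 0, "y": 3.8, "z": 0, "turn": 0, "gripper": 4}, {"x": 0, "y": 3.8, "z": 0, "turn": 0, "gripper": 4}])

```text
t: 9.9
eef_pos: [0.5905, 0.3173, 0.1996]
tool_rot: [0.252, -3.131, 0.0]
force: [0.8, 0.6, 1.4]
finger_gap: 0.458
```

```bash
python3 - <<'E'
from h import *
s=st()
E
```

```text
t9.90 pos [590.5 317.3 199.6] ty 99.22 tilt [-0. -0.] F [0.8 0.6 1.4] gap 39.9 q7 1.24
```

Emit:
arm_command(motion=[{"x": 0, "y": -0.05, "z": -4, "turn": 0, "gripper": 4}, {"x": 0, "y": 0, "z": -4, "turn": 0, "gripper": 4}, {"x": 0, "y": 0, "z": -3, "turn": 0, "gripper": 4}, {"x": 0, "y": 0, "z": -2, "turn": 0, "gripper": 4}, {"x": 0, "y": 0, "z": -0.95, "turn": 0, "gripper": 4}, {"x": 0, "y": 0, "z": 0, "turn": 0, "gripper": 4}, {"x": 0, "y": 0, "z": 0, "turn": 0, "gripper": 4}])

```text
t: 10.6
eef_pos: [0.5913, 0.3157, 0.0613]
tool_rot: [-0.253, 3.13, 0.001]
force: [-0.7, 0.5, 0.6]
finger_gap: 0.465
```

Emit:
arm_command(motion=[{"x": 0, "y": 0, "z": 0, "turn": 0, "gripper": 1}, {"x": 0, "y": 0, "z": 0, "turn": 0, "gripper": 0.5}, {"x": 0, "y": 0, "z": 0, "turn": 0, "gripper": 0.5}, {"x": 0, "y": 0, "z": 0, "turn": 0, "gripper": 0.5}, {"x": 0, "y": 0, "z": 0, "turn": 0, "gripper": 0.5}])

```text
t: 11.1
eef_pos: [0.5907, 0.3156, 0.0606]
tool_rot: [-0.253, 3.131, 0.0]
force: [-1.8, -0.6, 1.9]
finger_gap: 0.136
```

```bash
python3 - <<'E'
from h import *
s=st()
E
```

```text
t11.10 pos [590.7 315.6  60.6] ty 99.24 tilt [0. 0.] F [-1.8 -0.6  1.9] gap 11.8 q7 1.26
```

Emit:
arm_command(motion=[{"x": 0, "y": 0, "z": 3, "turn": 0, "gripper": 0.5}, {"x": 0, "y": 0, "z": 4, "turn": 0, "gripper": 0.5}, {"x": 0, "y": 0, "z": 3, "turn": 0, "gripper": 0.5}, {"x": 0, "y": -2, "z": 0, "turn": -0.94, "gripper": 0.5}, {"x": 0, "y": -2, "z": 0, "turn": -0.94, "gripper": 0.5}, {"x": 0, "y": -2, "z": 0, "turn": -0.94, "gripper": 0.5}, {"x": -0.1, "y": -2, "z": 0, "turn": -0.94, "gripper": 0.5}, {"x": 0, "y": -2, "z": 0, "turn": -0.94, "gripper": 0.5}, {"x": -0.1, "y": -2, "z": 0, "turn": -0.94, "gripper": 0.5}])

```text
t: 12.0
eef_pos: [0.5883, 0.1945, 0.1599]
tool_rot: [-0.976, -2.986, 0.001]
force: [0.7, 0.3, -1.9]
finger_gap: 0.132
```

Emit:
arm_command(motion=[{"x": 0, "y": -2, "z": 0, "turn": -0.94, "gripper": 0.5}, {"x": -0.1, "y": -2, "z": 0, "turn": -0.94, "gripper": 0.5}, {"x": 0, "y": -2, "z": 0, "turn": -0.94, "gripper": 0.5}, {"x": -0.1, "y": -2, "z": 0, "turn": -0.94, "gripper": 0.5}, {"x": 0, "y": -2, "z": 0, "turn": -0.94, "gripper": 0.5}, {"x": 0, "y": -2.4, "z": 0, "turn": -0.94, "gripper": 0.5}, {"x": 0, "y": -2.3, "z": 0, "turn": -0.97, "gripper": 0.5}, {"x": 0, "y": 0, "z": 0, "turn": 0, "gripper": 0.5}, {"x": 0, "y": 0, "z": 0, "turn": 0, "gripper": 0.5}, {"x": 0, "y": 0, "z": 0, "turn": 0, "gripper": 0.5}])

```text
t: 13.0
eef_pos: [0.5865, 0.0496, 0.16]
tool_rot: [-2.194, -2.248, -0.0]
force: [-0.3, -0.6, -1.9]
finger_gap: 0.135
```

```bash
python3 - <<'E'
from h import *
s=st()
E
```

```text
t13.00 pos [586.5  49.6 160. ] ty 1.39 tilt [-0.  0.] F [-0.3 -0.6 -1.9] gap 11.7 q7 0.02
```

Emit:
arm_command(motion=[{"x": 0, "y": -0.1, "z": -4, "turn": -0.03, "gripper": 0.5}, {"x": 0, "y": 0, "z": -2.4, "turn": 0, "gripper": 0.5}, {"x": 0, "y": 0, "z": 0, "turn": 0, "gripper": 0.5}, {"x": 0, "y": 0, "z": -0.6, "turn": 0, "gripper": 0.5}, {"x": 0, "y": 0, "z": -0.6, "turn": 0, "gripper": 0.5}, {"x": 0, "y": 0, "z": -0.4, "turn": 0, "gripper": 0.5}, {"x": 0, "y": 0, "z": 0, "turn": 0, "gripper": 0.5}])

```text
t: 13.7
eef_pos: [0.587, 0.0477, 0.081]
tool_rot: [2.201, 2.241, 0.002]
force: [-0.6, -0.0, -2.0]
finger_gap: 0.137
```

Emit:
arm_command(motion=[{"x": 0, "y": 0, "z": -0.5, "turn": 0, "gripper": 0.5}, {"x": 0, "y": 0, "z": -0.5, "turn": 0, "gripper": 0.5}, {"x": 0, "y": 0, "z": -0.5, "turn": 0, "gripper": 0.5}, {"x": 0, "y": 0, "z": 0, "turn": 0, "gripper": 0.5}, {"x": 0, "y": 0, "z": -0.1, "turn": 0, "gripper": 0.5}, {"x": 0, "y": 0, "z": 0, "turn": 0, "gripper": 0.5}])

```text
t: 14.3
eef_pos: [0.5868, 0.0474, 0.0646]
tool_rot: [-2.202, -2.241, -0.0]
force: [-2.0, 0.2, 4.3]
finger_gap: 0.135
```

Emit:
arm_command(motion=[{"x": 0, "y": 0.1, "z": 0, "turn": 0.9, "gripper": 0.5}, {"x": 0, "y": 0, "z": 0, "turn": 0.9, "gripper": 0.5}, {"x": 0, "y": 0, "z": 0, "turn": 0.9, "gripper": 0.5}, {"x": 0, "y": 0, "z": 0, "turn": 0.9, "gripper": 0.5}, {"x": 0, "y": 0, "z": 0, "turn": 0.9, "gripper": 0.5}, {"x": 0, "y": 0, "z": 0, "turn": 0.9, "gripper": 0.5}, {"x": 0, "y": 0, "z": 0, "turn": 0.9, "gripper": 0.5}])

```text
t: 15.0
eef_pos: [0.5865, 0.0482, 0.0646]
tool_rot: [-1.031, -2.967, 0.0]
force: [-3.0, -0.5, 5.1]
finger_gap: 0.13
```

Emit:
arm_command(motion=[{"x": 0, "y": 0, "z": 0, "turn": 0.9, "gripper": 0.5}, {"x": 0, "y": 0, "z": 0, "turn": 0.9, "gripper": 0.5}, {"x": 0, "y": 0, "z": 0, "turn": 0.9, "gripper": 0.5}, {"x": 0, "y": 0, "z": 0, "turn": 0.9, "gripper": 0.5}, {"x": 0, "y": 0, "z": 0, "turn": 0.9, "gripper": 0.5}, {"x": 0, "y": 0, "z": 0, "turn": 0.5, "gripper": 0.5}, {"x": 0, "y": 0, "z": 0, "turn": 0, "gripper": 0.5}, {"x": 0, "y": 0, "z": 0, "turn": 0, "gripper": 0.5}])

```text
t: 15.8
eef_pos: [0.5863, 0.0487, 0.0645]
tool_rot: [0.038, -3.141, -0.001]
force: [-4.2, 0.2, 5.2]
finger_gap: 0.134
```

```bash
python3 - <<'E'
from h import *
s=st()
E
```

```text
t15.80 pos [586.3  48.7  64.5] ty 91.39 tilt [-0.001  0.001] F [-4.2  0.2  5.2] gap 11.7 q7 1.53
```

Emit:
arm_command(motion=[{"x": 0, "y": 0, "z": 0, "turn": 0, "gripper": 3}, {"x": 0, "y": 0, "z": 0, "turn": 0, "gripper": 3}, {"x": 0, "y": 0, "z": 0, "turn": 0, "gripper": 3}, {"x": 0, "y": 0, "z": 2, "turn": 0, "gripper": 3}, {"x": 0, "y": 0, "z": 4, "turn": 0, "gripper": 3}, {"x": 0, "y": 0, "z": 5, "turn": 0, "gripper": 8.7}, {"x": 0, "y": -2, "z": 4, "turn": 0, "gripper": 8.7}, {"x": 0, "y": -5, "z": 0, "turn": 0, "gripper": 8.7}, {"x": 0, "y": 0, "z": 0, "turn": 0, "gripper": 8.7}, {"x": 0, "y": 0, "z": 0, "turn": 0, "gripper": 8.7}])

```text
t: 16.8
eef_pos: [0.5865, -0.0232, 0.2143]
tool_rot: [-0.033, 3.141, -0.0]
force: [-0.3, 1.3, 0.1]
finger_gap: 0.712
```

```bash
python3 - <<'E'
from h import *
s=st(); im,c=snap('wrist','w5.png'); 
for p in [(.5867,.0488,.064),(.5891,-.0712,.064),(.5497,-.198,.137)]: print(proj(c,p))
E
```

```text
t16.80 pos [586.5 -23.2 214.3] ty 91.21 tilt [ 0. -0.] F [-0.3  1.3  0.1] gap 61.9 q7 1.62
[[357.32858848 201.61986502]]
[[227.70820175 201.45519233]]
[[ 19.05476729 166.13888687]]
```

View pics/w5.png

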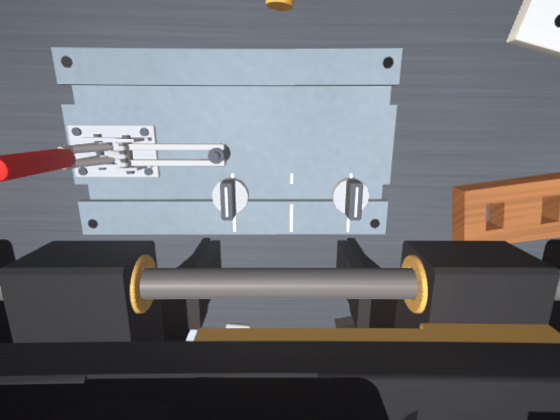

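Both stops sit at marks 2 and 0, (230,197) and (352,198), with wings square to the slot. The clamp handle passes through the predicted grip point (19,166). Next: open the clamp.

Emit:
arm_command(motion=[{"x": -0.3, "y": -1.5, "z": 0, "turn": -0.94, "gripper": 7}, {"x": -0.3, "y": -1.5, "z": 0, "turn": -0.94, "gripper": 7}, {"x": -0.3, "y": -1.5, "z": 0, "turn": -0.94, "gripper": 7}, {"x": -0.3, "y": -1.5, "z": 0, "turn": -0.94, "gripper": 7}, {"x": -0.3, "y": -1.5, "z": 0, "turn": -0.94, "gripper": 7}, {"x": -0.3, "y": -1.5, "z": 0, "turn": -0.94, "gripper": 7}], grip_force=10)

```text
t: 17.45
eef_pos: [0.5685, -0.1105, 0.2136]
tool_rot: [-1.174, -2.913, 0.0]
force: [0.2, 0.1, 0.0]
finger_gap: 0.802
```

Emit:
arm_command(motion=[{"x": -0.3, "y": -1.5, "z": 0, "turn": -0.94, "gripper": 6}, {"x": -0.3, "y": -1.5, "z": 0, "turn": -0.94, "gripper": 6}, {"x": -0.3, "y": -1.5, "z": 0, "turn": -0.94, "gripper": 6}, {"x": -0.3, "y": -1.5, "z": 0, "turn": -0.94, "gripper": 6}, {"x": -0.3, "y": -1.5, "z": 0, "turn": -0.94, "gripper": 6}, {"x": -0.3, "y": -1, "z": 0, "turn": -0.92, "gripper": 6}, {"x": 0, "y": 0, "z": 0, "turn": 0, "gripper": 6}, {"x": 0, "y": 0, "z": 0, "turn": 0, "gripper": 6}])

```text
t: 18.25
eef_pos: [0.5509, -0.1951, 0.2137]
tool_rot: [-2.189, -2.252, 0.0]
force: [0.4, 0.6, -0.0]
finger_gap: 0.69
```

```bash
python3 - <<'E'
from h import *
s=st(); im,c=snap('wrist','w6.png')
hsv=cv2.cvtColor(im,cv2.COLOR_RGB2HSV);m=((hsv[...,1]>150)&((hsv[...,0]<8)|(hsv[...,0]>172))&(hsv[...,2]>90)).astype(np.uint8)
m[:, :100]=0; k=max(cv2.findContours(m,0,1)[0],key=cv2.contourArea); print('red',cv2.boundingRect(k),cv2.contourArea(k)); 
print(proj(c,[(.5497,-.198,.157),(.5497,-.198,.137),(.5497,-.198,.1)]),proj(c,s['eef_pos']))
E
```

```text
t18.25 pos [ 550.9 -195.1  213.7] ty 1.62 tilt [-0.001  0.   ] F [ 0.4  0.6 -0. ] gap 60.1 q7 0.42
red (264, 225, 23, 20) 266.5
[[276.1234112  236.24592874]
 [276.32649225 226.62494364]
 [276.62425234 212.5129    ]] [[277.9913856  271.12884341]]
```

Emit:
arm_command(motion=[{"x": -0.1, "y": -0.3, "z": -3, "turn": -0.06, "gripper": 5}, {"x": 0, "y": 0, "z": -3, "turn": 0, "gripper": 5}, {"x": 0, "y": 0, "z": -1.7, "turn": 0, "gripper": 5}, {"x": 0, "y": 0, "z": 0, "turn": 0, "gripper": 5}, {"x": 0, "y": 0, "z": 0, "turn": 0, "gripper": 1.2}, {"x": 0, "y": 0, "z": 0, "turn": 0, "gripper": 1.2}, {"x": 0, "y": 0, "z": 0, "turn": 0, "gripper": 1.2}, {"x": 0, "y": 0, "z": 0, "turn": 0, "gripper": 1.2}, {"x": 0, "y": 0, "z": 0, "turn": 0, "gripper": 1.2}])

```text
t: 19.2
eef_pos: [0.5499, -0.1995, 0.1377]
tool_rot: [2.204, 2.238, 0.001]
force: [-0.5, 0.0, 0.6]
finger_gap: 0.21
```

```bash
python3 - <<'E'
from h import *
s=st()
p0=np.array([0,100]);
for q in np.linspace(.1,1.2,12):
    p=100*np.array([-np.sin(q),np.cos(q)]); print('%.1f'%q,np.round((p-p0)/10,2),np.round(p,1)); p0=p
E
```

```text
t19.20 pos [ 549.9 -199.5  137.7] ty 0.86 tilt [0.001 0.   ] F [-0.5  0.   0.6] gap 18.2 q7 0.46
0.1 [-1.   -0.05] [-10.   99.5]
0.2 [-0.99 -0.15] [-19.9  98. ]
0.3 [-0.97 -0.25] [-29.6  95.5]
0.4 [-0.94 -0.34] [-38.9  92.1]
0.5 [-0.9  -0.43] [-47.9  87.8]
0.6 [-0.85 -0.52] [-56.5  82.5]
0.7 [-0.8 -0.6] [-64.4  76.5]
0.8 [-0.73 -0.68] [-71.7  69.7]
0.9 [-0.66 -0.75] [-78.3  62.2]
1.0 [-0.58 -0.81] [-84.1  54. ]
1.1 [-0.5  -0.87] [-89.1  45.4]
1.2 [-0.41 -0.91] [-93.2  36.2]
```

Emit:
arm_command(motion=[{"x": 0, "y": 0, "z": 0, "turn": 0, "gripper": 1.2}, {"x": 0, "y": 0, "z": 0, "turn": 0, "gripper": 1.2}, {"x": 0, "y": -1, "z": -0.1, "turn": 0, "gripper": 1.2}, {"x": 0, "y": -1, "z": -0.1, "turn": 0, "gripper": 1.2}, {"x": 0, "y": -1, "z": -0.3, "turn": 0, "gripper": 1.2}, {"x": 0, "y": -0.9, "z": -0.3, "turn": 0, "gripper": 1.2}, {"x": 0.1, "y": -0.9, "z": -0.4, "turn": 0, "gripper": 1.2}, {"x": 0, "y": -0.8, "z": -0.5, "turn": 0, "gripper": 1.2}])

```text
t: 20.0
eef_pos: [0.5502, -0.2566, 0.1197]
tool_rot: [-2.205, -2.237, 0.001]
force: [-3.5, 1.6, 1.1]
finger_gap: 0.18
```

Emit:
arm_command(motion=[{"x": 0, "y": -0.8, "z": -0.6, "turn": 0, "gripper": 1.2}, {"x": 0, "y": -0.8, "z": -0.7, "turn": 0, "gripper": 1.2}, {"x": 0.1, "y": -0.7, "z": -0.8, "turn": 0, "gripper": 1.2}, {"x": 0, "y": -0.6, "z": -0.8, "turn": 0, "gripper": 1.2}, {"x": 0, "y": -0.5, "z": -0.9, "turn": 0, "gripper": 1.2}, {"x": 0, "y": -0.4, "z": -0.9, "turn": 0, "gripper": 1.2}, {"x": 0, "y": 0, "z": 0, "turn": 0, "gripper": 1.2}, {"x": 0, "y": 0, "z": 0, "turn": 0, "gripper": 1.2}])

```text
t: 20.8
eef_pos: [0.5512, -0.2942, 0.073]
tool_rot: [-2.206, -2.237, 0.002]
force: [-4.4, -2.5, -2.9]
finger_gap: 0.174
```

```bash
python3 - <<'E'
from h import *
s=st()
E
```

```text
t20.80 pos [ 551.2 -294.2   73. ] ty 0.81 tilt [-0.001 -0.001] F [-4.4 -2.5 -2.9] gap 15.2 q7 0.67
```

Emit:
arm_command(motion=[{"x": 0, "y": 0, "z": 0, "turn": 0, "gripper": 5}, {"x": 0, "y": 0, "z": 0, "turn": 0, "gripper": 5}, {"x": 0, "y": 0, "z": 0, "turn": 0, "gripper": 5}, {"x": 0, "y": 0, "z": 2, "turn": 0, "gripper": 5}, {"x": 0, "y": 0, "z": 4, "turn": 0, "gripper": 5}, {"x": 0, "y": 0, "z": 5, "turn": 0, "gripper": 5}, {"x": -1, "y": -4, "z": 2, "turn": 0, "gripper": 5}, {"x": -2, "y": -4, "z": 0, "turn": 0, "gripper": 5}, {"x": -2, "y": -4, "z": 0, "turn": 0, "gripper": 5}, {"x": 0, "y": -4, "z": 0, "turn": 0, "gripper": 5}])

```text
t: 21.8
eef_pos: [0.4996, -0.4558, 0.2047]
tool_rot: [2.206, 2.235, 0.001]
force: [0.3, -1.2, 1.4]
finger_gap: 0.573
```

```bash
python3 - <<'E'
from h import *
s=st(); im,c=snap('wrist','w7.png')
print(proj(c,(.493,-.428,.08)))
top,_=snap('top','top1.png')
a=cv2.resize(im[60:250,180:400],None,fx=2,fy=2,interpolation=cv2.INTER_CUBIC)
b=cv2.resize(cv2.imread('pics/top0.png')[160:270,400:490,::-1],None,fx=3.45,fy=3.45,interpolation=cv2.INTER_CUBIC)[:380]
cv2.imwrite('pics/k.png',np.hstack([a,b])[:,:,::-1]); print(a.shape,b.shape)
E
```

```text
t21.80 pos [ 499.6 -455.8  204.7] ty 0.75 tilt [ 0.002 -0.001] F [ 0.3 -1.2  1.4] gap 49.9 q7 0.91
[[270.36862602 173.01985962]]
(380, 440, 3) (380, 310, 3)
```

View pics/k.png

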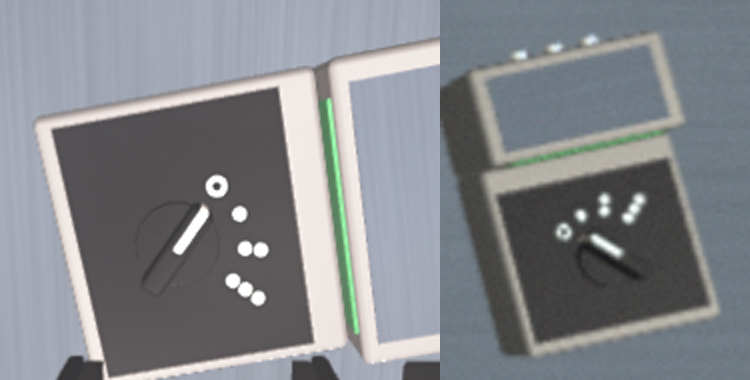

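```bash
python3 - <<'E'
from h import *
c=vision.get_calibration('wrist');ct=vision.get_calibration('top')
im=cv2.imread('pics/w7.png')
f=lambda u,v,z:onz(c,180+(u+.5)/2-.5,60+(v+.5)/2-.5,z)
a,b=f(207,206,.081),f(152,292,.081); print('bar',a,b,(a+b)/2,np.linalg.norm(a-b),np.degrees(np.arctan2(*(a-b)[[1,0]])))
print('disc',f(177,243,.061))
ctr=f(177,243,.061)
for n,p in dict(ring=(217,186),one=(239,214),two=(253,249),three=(245.5,290)).items():
    d=f(*p,.055)-(a+b)/2; print(n,np.degrees(np.arctan2(d[1],d[0])))
g=lambda u,v,z:onz(ct,400+(u-440)/3.45,160+v/3.45,z)
print('top bar',g(580,237,.081),g(643,277,.081),(g(580,237,.081)+g(643,277,.081))/2)
E
```

```text
bar [ 0.50267901 -0.42296328  0.081     ] [ 0.47996944 -0.45930286  0.081     ] [ 0.49132423 -0.44113307  0.081     ] 0.04285195147210687 57.99764784899793
disc [ 0.48988746 -0.44198204  0.061     ]
ring 55.90191573239637
one 23.630056353552405
two -7.651067582867119
three -38.25152925492813
top bar [ 0.50270614 -0.41402124  0.081     ] [ 0.47646481 -0.45162474  0.081     ] [ 0.48958548 -0.43282299  0.081     ]
```

```bash
python3 - <<'E'
from h import *
s=st(); im,c=snap('wrist','w8.png'); t0,ct=snap('top','top2.png')
def white(im,roi,vmin):
    x0,y0,x1,y1=roi; g=cv2.cvtColor(im[y0:y1,x0:x1],cv2.COLOR_RGB2GRAY)
    n,l,stt,cen=cv2.connectedComponentsWithStats((g>vmin).astype(np.uint8))
    return [(stt[i,4],cen[i]+[x0,y0],stt[i,:4]) for i in range(1,n) if 4<stt[i,4]<600]
print('wrist');W=white(im,(210,110,318,225),150)
for w in W: print(w[0],np.round(w[1],1),w[2],np.round(onz(c,*w[1],.055)*1000,1),np.round(onz(c,*w[1],.081)*1000,1))
print('top');W=white(cv2.imread('pics/top0.png')[:,:,::-1],(418,210,470,256),120)
for w in W: print(w[0],np.round(w[1],1),w[2],np.round(onz(ct,*w[1],.055)*1000,1),np.round(onz(ct,*w[1],.081)*1000,1))
E
```

```text
t21.90 pos [ 498.8 -459.2  203.7] ty 0.47 tilt [-0.    -0.004] F [-1.   1.1 -0.5] gap 50.1 q7 0.91
wrist
224 [227.1 112.8] [ 0  0 48  9] [ 454.5 -384.    55. ] [ 458.4 -384.5   81. ]
93 [289.  148.4] [74 33 11 12] [ 508.  -413.6   55. ] [ 507.1 -411.4   81. ]
146 [276.5 170.4] [58 48 18 25] [ 497.1 -433.1   55. ] [ 497.2 -429.2   81. ]
50 [300.5 162.4] [87 49  8  8] [ 518.4 -425.8   55. ] [ 516.7 -422.6   81. ]
97 [307.3 180. ] [90 66 16  9] [ 525.1 -441.7   55. ] [ 522.7 -437.    81. ]
133 [303.6 200.4] [84 83 20 16] [ 522.3 -460.7   55. ] [ 520.2 -454.4   81. ]
top
87 [426.8 211.6] [ 0  0 26  6] [ 543.9 -396.9   55. ] [ 541.2 -386.9   81. ]
10 [468.7 212.4] [50  0  2  7] [ 539.7 -491.6   55. ] [ 537.2 -478.8   81. ]
19 [447.1 219.2] [28  6  3  7] [ 525.5 -441.4   55. ] [ 523.4 -430.1   81. ]
34 [455.9 220. ] [35  6  7  9] [ 523.1 -461.    55. ] [ 521.  -449.1   81. ]
9 [440.3 221.9] [21 11  4  3] [ 519.6 -425.6   55. ] [ 517.7 -414.7   81. ]
17 [435.3 226.8] [15 15  5  5] [ 508.8 -413.3   55. ] [ 507.2 -402.8   81. ]
64 [421.3 241.5] [ 0 16  8 30] [ 476.4 -379.1   55. ] [ 475.8 -369.7   81. ]
29 [447.9 230.8] [26 18  9  7] [ 499.1 -441.    55. ] [ 497.8 -429.7   81. ]
65 [460.7 253.6] [29 41 23  5] [ 447.4 -465.2   55. ] [ 447.7 -453.1   81. ]
```

Emit:
arm_command(motion=[{"x": -0.2, "y": 0.6, "z": 0, "turn": -0.9, "gripper": 4}, {"x": -0.2, "y": 0.5, "z": 0, "turn": -0.9, "gripper": 4}, {"x": -0.2, "y": 0.5, "z": 0, "turn": -0.9, "gripper": 4}, {"x": -0.2, "y": 0.5, "z": 0, "turn": -0.9, "gripper": 4}, {"x": 0, "y": 0, "z": -4, "turn": -0.7, "gripper": 4}, {"x": 0, "y": 0, "z": -4, "turn": 0, "gripper": 4}, {"x": 0, "y": 0, "z": 0, "turn": 0, "gripper": 4}, {"x": 0, "y": 0, "z": 0, "turn": 0, "gripper": 4}, {"x": 0, "y": 0, "z": 0, "turn": 0, "gripper": 4}, {"x": 0, "y": 0, "z": 0, "turn": 0, "gripper": 4}])

```text
t: 23.0
eef_pos: [0.4946, -0.4332, 0.1256]
tool_rot: [2.765, 1.485, 0.003]
force: [-1.6, -0.9, -0.7]
finger_gap: 0.46
```

```bash
python3 - <<'E'
from h import *
s=st(); print(s['joint_velocities'].round(3)); snap('wrist','w9.png')
E
```

```text
t23.00 pos [ 494.6 -433.2  125.6] ty -33.54 tilt [ 0.003 -0.002] F [-1.6 -0.9 -0.7] gap 40.0 q7 0.37
[ 0.004  0.004 -0.002  0.007 -0.001 -0.005  0.   ]
```

View pics/w9.png

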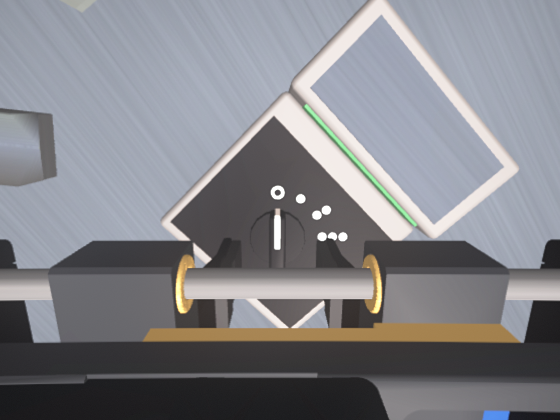

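The bar stands upright in the view at column 277, centred between the fingertips. The only offset is along the bar.

Emit:
arm_command(motion=[{"x": -0.36, "y": -0.5, "z": 0, "turn": 0, "gripper": 4}, {"x": 0, "y": 0, "z": -2, "turn": 0, "gripper": 4}, {"x": 0, "y": 0, "z": -2.2, "turn": 0, "gripper": 4}, {"x": 0, "y": 0, "z": 0, "turn": 0, "gripper": 4}, {"x": 0, "y": 0, "z": 0, "turn": 0, "gripper": 0.5}, {"x": 0, "y": 0, "z": 0, "turn": 0, "gripper": 0.5}, {"x": 0, "y": 0, "z": 0, "turn": 0, "gripper": 0.5}, {"x": 0, "y": 0, "z": 0, "turn": 0, "gripper": 0.5}, {"x": 0, "y": 0, "z": 0, "turn": 0, "gripper": 0.5}, {"x": 0, "y": 0, "z": 0, "turn": 0, "gripper": 0.5}], grip_force=30)

```text
t: 24.05
eef_pos: [0.4907, -0.4379, 0.0818]
tool_rot: [2.767, 1.485, 0.001]
force: [1.3, -1.6, 0.5]
finger_gap: 0.109
```

```bash
python3 - <<'E'
from h import *
s=st()
E
```

```text
t24.05 pos [ 490.7 -437.9   81.8] ty -33.54 tilt [ 0.001 -0.001] F [ 1.3 -1.6  0.5] gap 9.4 q7 0.40
```

Emit:
arm_command(motion=[{"x": 0, "y": 0, "z": 0, "turn": -0.9, "gripper": 0.5}, {"x": 0, "y": 0, "z": 0, "turn": -0.9, "gripper": 0.5}, {"x": 0, "y": 0, "z": 0, "turn": -0.9, "gripper": 0.5}, {"x": 0, "y": 0, "z": 0, "turn": -0.9, "gripper": 0.5}, {"x": 0, "y": 0, "z": 0, "turn": -0.9, "gripper": 0.5}, {"x": 0, "y": 0, "z": 0, "turn": -0.9, "gripper": 0.5}, {"x": 0, "y": 0, "z": 0, "turn": -0.9, "gripper": 0.5}, {"x": 0, "y": 0, "z": 0, "turn": -0.9, "gripper": 0.5}, {"x": 0, "y": 0, "z": 0, "turn": -0.3, "gripper": 0.5}, {"x": 0, "y": 0, "z": 0, "turn": 0, "gripper": 0.5}])

```text
t: 25.05
eef_pos: [0.4912, -0.4377, 0.0818]
tool_rot: [3.139, -0.095, 0.002]
force: [4.4, -1.8, 2.7]
finger_gap: 0.166
```

```bash
python3 - <<'E'
from h import *
s=st();print(s['ft_torque'])
E
```

```text
t25.05 pos [ 491.2 -437.7   81.8] ty -93.46 tilt [ 0.001 -0.001] F [ 4.4 -1.8  2.7] gap 14.5 q7 -0.52
[-0.57745238 -0.72571261  1.07509144]
```

Emit:
arm_command(motion=[{"x": 0, "y": 0, "z": 0, "turn": 0, "gripper": 0.3}, {"x": 0, "y": 0, "z": 0, "turn": 0, "gripper": 0.3}, {"x": 0, "y": 0, "z": 0, "turn": 0, "gripper": 0.3}, {"x": 0, "y": 0, "z": 0, "turn": 0, "gripper": 0.3}], grip_force=58)

```text
t: 25.45
eef_pos: [0.4911, -0.4378, 0.0818]
tool_rot: [3.139, -0.093, 0.003]
force: [4.6, -2.2, 1.6]
finger_gap: 0.155
```

```bash
python3 - <<'E'
from h import *
s=st();print(s['ft_torque'])
E
```

```text
t25.45 pos [ 491.1 -437.8   81.8] ty -93.41 tilt [ 0.002 -0.001] F [ 4.6 -2.2  1.6] gap 13.5 q7 -0.52
[-0.82624964 -1.04863959  1.29193999]
```

```bash
python3 - <<'E'
from h import *
im,c=snap('wrist'); 
cv2.imwrite('pics/w10.png',cv2.resize(im[130:340,180:380],None,fx=2.8,fy=2.8,interpolation=cv2.INTER_CUBIC)[:,:,::-1])
E
```

```text
(no output)
```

View pics/w10.png

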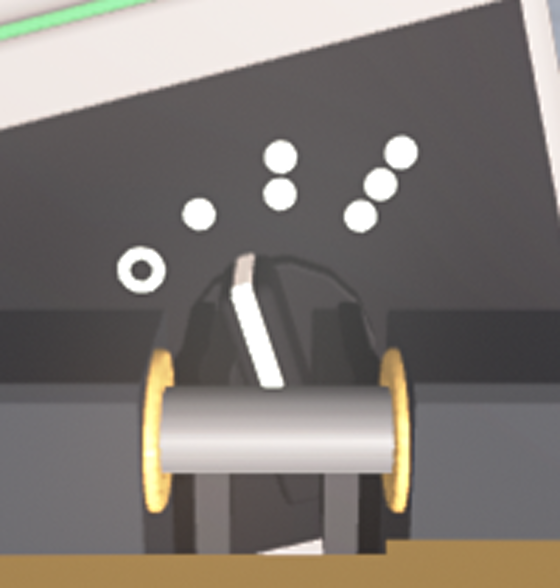

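The bar lags the fingers by about 17° towards the one-dot mark; the two dots lie straight up at columns 280. I'll turn further in small steps.

Emit:
arm_command(motion=[{"x": 0, "y": 0, "z": 0, "turn": -0.4, "gripper": 0.3}, {"x": 0, "y": 0, "z": 0, "turn": -0.4, "gripper": 0.3}, {"x": 0, "y": 0, "z": 0, "turn": 0, "gripper": 0.3}, {"x": 0, "y": 0, "z": 0, "turn": 0, "gripper": 0.3}])

```text
t: 25.9
eef_pos: [0.4907, -0.4382, 0.0817]
tool_rot: [3.129, -0.27, 0.003]
force: [5.7, -4.9, 1.7]
finger_gap: 0.113
```

```bash
python3 - <<'E'
from h import *
s=st();print(s['ft_torque'])
im,c=snap('wrist'); g=cv2.cvtColor(im,cv2.COLOR_RGB2GRAY)[225:270,250:300]
y,x=np.nonzero(g>200); vx,vy,x0,y0=cv2.fitLine(np.stack([x,y],1).astype(np.float32),2,0,.01,.01).ravel(); print('pointer tilt',np.degrees(np.arctan2(vx,vy)),len(x),x0+250,y0+225)
E
```

```text
t25.90 pos [ 490.7 -438.2   81.7] ty -99.88 tilt [ 0.002 -0.001] F [ 5.7 -4.9  1.7] gap 9.8 q7 -0.62
[-0.95194436 -1.11751825  0.43947932]
pointer tilt 2.3306015 312 277.22116 246.83974
```

Emit:
arm_command(motion=[{"x": 0, "y": 0, "z": 0, "turn": 0.4, "gripper": 0.3}, {"x": 0, "y": 0, "z": 0, "turn": 0.3, "gripper": 0.3}, {"x": 0, "y": 0, "z": 0, "turn": 0, "gripper": 0.3}, {"x": 0, "y": 0, "z": 0, "turn": 0, "gripper": 4}, {"x": 0, "y": 0, "z": 0, "turn": 0, "gripper": 4}, {"x": 0, "y": 0, "z": 0, "turn": 0, "gripper": 4}, {"x": 0, "y": 0, "z": 2, "turn": 0, "gripper": 4}, {"x": 0, "y": 0, "z": 4, "turn": 0, "gripper": 4}, {"x": 0, "y": 0, "z": 0, "turn": 0, "gripper": 4}, {"x": 0, "y": 0, "z": 0, "turn": 0, "gripper": 4}])

```text
t: 26.95
eef_pos: [0.49, -0.4377, 0.1418]
tool_rot: [3.139, -0.119, 0.002]
force: [0.4, 0.4, -0.3]
finger_gap: 0.452
```

```bash
python3 - <<'E'
from h import *
s=st()
im,c=snap('wrist','w11.png'); g=cv2.cvtColor(im,cv2.COLOR_RGB2GRAY)
n,l,stt,cen=cv2.connectedComponentsWithStats((g[120:250,200:380]>180).astype(np.uint8))
for i in range(1,n):
    if 20<stt[i,4]<600:
        k=np.argwhere(l==i)[:,::-1].astype(np.float32); r=cv2.fitLine(k,2,0,.01,.01).ravel()
        print(stt[i],cen[i]+[200,120],'dir',np.degrees(np.arctan2(r[0],-r[1]))%180, np.round(onz(c,*(cen[i]+[200,120]),.055)*1000,1), np.round(onz(c,*(cen[i]+[200,120]),.081)*1000,1))
top,ct=snap('top','top3.png')
H=cv2.cvtColor(top,cv2.COLOR_RGB2HSV); m=np.zeros(top.shape[:2],np.uint8); R=(slice(235,320),slice(70,200)); m[R]=((H[...,2]>150)&(H[...,1]<80))[R]*255
k=max(cv2.findContours(m,0,1)[0],key=cv2.contourArea); W=np.array([onz(ct,*p[0],.016)[:2] for p in k],np.float32)*1000; print('housing',cv2.boundingRect(k),cv2.minAreaRect(W))
E
```

```text
t26.95 pos [ 490.  -437.7  141.8] ty -94.36 tilt [ 0.001 -0.   ] F [ 0.4  0.4 -0.3] gap 39.3 q7 -0.57
[ 96  42  20  26 191] [305.59685864 174.69633508] dir 31.106678 [ 522.4 -460.8   55. ] [ 526.6 -458.9   81. ]
[74 44 10  9 65] [278.66153846 167.87692308] dir 39.94088 [ 528.6 -442.1   55. ] [ 532.2 -442.3   81. ]
[74 54 10  9 65] [278.69230769 177.95384615] dir 66.86449 [ 521.5 -441.6   55. ] [ 525.9 -441.9   81. ]
[53 60  9  9 64] [256.9375  183.84375] dir 152.96309 [ 518.4 -425.7   55. ] [ 523.1 -427.8   81. ]
[ 35  73  14  13 110] [241.63636364 199.14545455] dir 127.316055 [ 508.  -413.6   55. ] [ 514.  -417.1   81. ]
[ 76  74   6  37 211] [278.51184834 212.52132701] dir 0.09611875 [ 496.  -439.5   55. ] [ 503.3 -440.    81. ]
[  0 112   7  18  61] [201.90163934 242.85245902] dir 166.63254 [ 476.8 -380.4   55. ] [ 486.2 -387.6   81. ]
housing (80, 261, 78, 38) ((404.068115234375, 315.0018005371094), (171.68197631835938, 59.30144119262695), 76.14463806152344)
```

The pointer lines up with the two-dot row. The housing has been knocked to about (404,315), so I'll go and look from close.

Emit:
arm_command(motion=[{"x": 0, "y": 0, "z": 5, "turn": 0, "gripper": 8.7}, {"x": 0, "y": 1, "z": 4.5, "turn": 0, "gripper": 8.7}, {"x": 0, "y": 2, "z": 4, "turn": 0.7, "gripper": 8.7}, {"x": 0, "y": 5, "z": 0, "turn": 0.7, "gripper": 8.7}, {"x": 0, "y": 5, "z": 0, "turn": 0.7, "gripper": 8.7}, {"x": 0, "y": 5, "z": 0, "turn": 0.7, "gripper": 8.7}, {"x": 0, "y": 5, "z": 0, "turn": 0.7, "gripper": 8.7}, {"x": 0, "y": 5, "z": 0, "turn": 0.7, "gripper": 8.7}, {"x": 0, "y": 5, "z": 0, "turn": 0.7, "gripper": 8.7}, {"x": 0, "y": 5, "z": 0, "turn": 0.7, "gripper": 8.7}])

```text
t: 28.05
eef_pos: [0.4891, -0.055, 0.2758]
tool_rot: [-2.944, -1.093, -0.0]
force: [1.3, 0.0, 0.2]
finger_gap: 0.996
```

Emit:
arm_command(motion=[{"x": 0, "y": 5, "z": 0, "turn": 0.7, "gripper": 8.7}, {"x": 0, "y": 5, "z": 0, "turn": 0.7, "gripper": 8.7}, {"x": -1.5, "y": 4.5, "z": 0, "turn": 0.7, "gripper": 8.7}, {"x": -1.5, "y": 4.5, "z": 0, "turn": 0.7, "gripper": 8.7}, {"x": -2, "y": 4.5, "z": 0, "turn": 0.7, "gripper": 8.7}, {"x": -2, "y": 4.5, "z": 0, "turn": 0.7, "gripper": 8.7}, {"x": -3, "y": 4, "z": 0, "turn": 0.2, "gripper": 8.7}, {"x": 0, "y": 0, "z": 0, "turn": 0, "gripper": 8.7}, {"x": 0, "y": 0, "z": 0, "turn": 0, "gripper": 8.7}, {"x": 0, "y": 0, "z": 0, "turn": 0, "gripper": 8.7}])

```text
t: 29.05
eef_pos: [0.3904, 0.2614, 0.2757]
tool_rot: [2.483, 1.924, -0.002]
force: [0.0, 0.0, 0.5]
finger_gap: 0.998
```

```bash
python3 - <<'E'
from h import *
s=st(); im,c=snap('wrist','w12.png')
H=cv2.cvtColor(im,cv2.COLOR_RGB2HSV); m=((H[...,2]>150)&(H[...,1]<60)).astype(np.uint8)*255; m[235:]=0
for k in cv2.findContours(m,0,1)[0]:
    if cv2.contourArea(k)>1500: print(cv2.boundingRect(k),cv2.contourArea(k),cv2.minAreaRect(np.array([onz(c,*p[0],.016)[:2] for p in k],np.float32)*1000))
E
```

```text
t29.05 pos [390.4 261.4 275.7] ty -14.44 tilt [-0.    -0.001] F [0.  0.  0.5] gap 86.8 q7 -0.99
(259, 58, 42, 141) 5460.5 ((406.9280700683594, 315.44268798828125), (163.1941375732422, 48.26839828491211), 75.86882781982422)
(0, 0, 102, 91) 5608.5 ((168.02435302734375, 490.443603515625), (143.12030029296875, 68.96701049804688), 14.261574745178223)
```

View pics/w12.png

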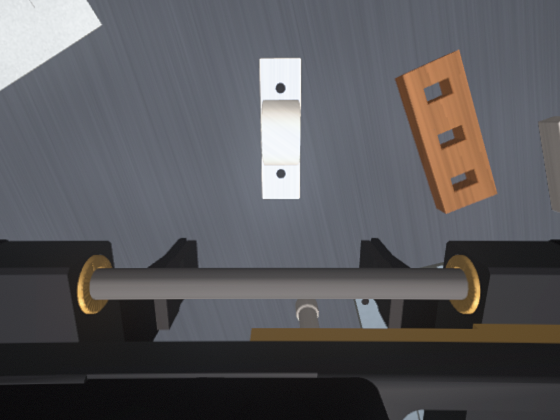

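The housing lies upright in the view at (259–301, 58–199): 163 × 48 mm at (407,315), with its long axis at 75.9°. That matches its real size.

Emit:
arm_command(motion=[{"x": 0.8, "y": 2.7, "z": 0, "turn": 0.04, "gripper": 8.7}, {"x": 0.85, "y": 2.7, "z": 0, "turn": 0, "gripper": 8.7}, {"x": 0, "y": 0, "z": -4, "turn": 0, "gripper": 8.7}, {"x": 0, "y": 0, "z": -4, "turn": 0, "gripper": 8.7}, {"x": 0, "y": 0, "z": -4, "turn": 0, "gripper": 8.7}, {"x": 0, "y": 0, "z": -4, "turn": 0, "gripper": 8.7}, {"x": 0, "y": 0, "z": -2.4, "turn": 0, "gripper": 8.7}, {"x": 0, "y": 0, "z": 0, "turn": 0, "gripper": 8.7}, {"x": 0, "y": 0, "z": 0, "turn": 0, "gripper": 8.7}])

```text
t: 30.0
eef_pos: [0.4075, 0.3157, 0.0929]
tool_rot: [2.478, 1.931, 0.0]
force: [0.3, 0.5, 1.2]
finger_gap: 1.001
```

```bash
python3 - <<'E'
from h import *
s=st()
E
```

```text
t30.00 pos [407.5 315.7  92.9] ty -14.15 tilt [ 0. -0.] F [0.3 0.5 1.2] gap 87.1 q7 -0.85
```

Emit:
arm_command(motion=[{"x": 0, "y": 0, "z": -1.5, "turn": 0, "gripper": 8.7}, {"x": 0, "y": 0, "z": -1.6, "turn": 0, "gripper": 8.7}, {"x": 0, "y": 0, "z": 0, "turn": 0, "gripper": 5.5}, {"x": 0, "y": 0, "z": 0, "turn": 0, "gripper": 4.5}, {"x": 0, "y": 0, "z": 0, "turn": 0, "gripper": 3.5}, {"x": 0, "y": 0, "z": 0, "turn": 0, "gripper": 3}, {"x": 0, "y": 0, "z": 0, "turn": 0, "gripper": 3}, {"x": 0, "y": 0, "z": 0, "turn": 0, "gripper": 3}], grip_force=45)

```text
t: 30.8
eef_pos: [0.4066, 0.3166, 0.0616]
tool_rot: [-2.476, -1.933, -0.001]
force: [-0.3, -0.4, 0.5]
finger_gap: 0.539
```

```bash
python3 - <<'E'
from h import *
s=st()
E
```

```text
t30.80 pos [406.6 316.6  61.6] ty -14.04 tilt [0. 0.] F [-0.3 -0.4  0.5] gap 46.9 q7 -0.82
```

Emit:
arm_command(motion=[{"x": 0, "y": 0, "z": 0, "turn": 0, "gripper": 3}, {"x": 0, "y": 0, "z": 0, "turn": 0, "gripper": 3}, {"x": 0, "y": 0, "z": 0, "turn": 0, "gripper": 3}, {"x": 0, "y": 0, "z": 0, "turn": 0, "gripper": 3}])

```text
t: 31.2
eef_pos: [0.4067, 0.3165, 0.0614]
tool_rot: [-2.476, -1.933, -0.0]
force: [1.6, -0.1, 2.9]
finger_gap: 0.455
```

```bash
python3 - <<'E'
from h import *
s=st()
E
```

```text
t31.20 pos [406.7 316.5  61.4] ty -14.04 tilt [0. 0.] F [ 1.6 -0.1  2.9] gap 39.6 q7 -0.82
```

Emit:
arm_command(motion=[{"x": 0, "y": 0, "z": 1.5, "turn": 0, "gripper": 3}, {"x": 0, "y": 0, "z": 3.5, "turn": 0, "gripper": 3}, {"x": 0, "y": 0, "z": 4, "turn": 0, "gripper": 3}, {"x": 0, "y": 0, "z": 4, "turn": 0, "gripper": 3}, {"x": 0.8, "y": -2, "z": 3, "turn": 0.1, "gripper": 3}, {"x": 1.4, "y": -3.5, "z": 0, "turn": 0.3, "gripper": 3}, {"x": 1.4, "y": -3.5, "z": 0, "turn": 0.3, "gripper": 3}, {"x": 1.4, "y": -3.5, "z": 0, "turn": 0.3, "gripper": 3}, {"x": 1.4, "y": -3.5, "z": 0, "turn": 0.3, "gripper": 3}, {"x": 1.4, "y": -3.5, "z": 0, "turn": 0.3, "gripper": 3}])

```text
t: 32.2
eef_pos: [0.4839, 0.1198, 0.2203]
tool_rot: [-2.242, -2.199, 0.002]
force: [0.2, 0.2, -6.2]
finger_gap: 0.454
```

Emit:
arm_command(motion=[{"x": 1.4, "y": -3.5, "z": 0, "turn": 0.3, "gripper": 3}, {"x": 1.4, "y": -3.5, "z": 0, "turn": 0, "gripper": 3}, {"x": 1.4, "y": -3.5, "z": 0, "turn": 0, "gripper": 3}, {"x": 0.9, "y": -2.8, "z": 0, "turn": 0, "gripper": 3}, {"x": 0, "y": 0, "z": -4, "turn": 0, "gripper": 3}, {"x": 0, "y": 0, "z": -4, "turn": 0, "gripper": 3}, {"x": 0, "y": 0, "z": 0, "turn": 0, "gripper": 3}, {"x": 0, "y": 0, "z": 0, "turn": 0, "gripper": 3}, {"x": 0, "y": 0, "z": 0, "turn": 0, "gripper": 3}])

```text
t: 33.1
eef_pos: [0.5364, -0.0115, 0.1428]
tool_rot: [2.198, 2.243, 0.002]
force: [0.2, 0.0, -4.9]
finger_gap: 0.456
```

```bash
python3 - <<'E'
from h import *
s=st()
im,c=snap('wrist','w13.png')
# hole/outline of held housing: left ear (world +y) appears up in image
H=cv2.cvtColor(im,cv2.COLOR_RGB2HSV); m=((H[...,2]>215)&(H[...,1]<35)).astype(np.uint8)*255; m[235:]=0;m[:, :200]=0;m[:,360:]=0
z=s['eef_pos'][2]-.0614+.016
for k in cv2.findContours(m,0,1)[0]:
    if cv2.contourArea(k)>300: print(cv2.boundingRect(k),cv2.contourArea(k))
top,ct=snap('top','top4.png')
E
```

```text
t33.10 pos [536.4 -11.5 142.8] ty 1.17 tilt [0.002 0.   ] F [ 0.2  0.  -4.9] gap 39.7 q7 0.18
(329, 113, 31, 16) 330.5
(236, 101, 87, 93) 6587.5
```

View pics/w13.png

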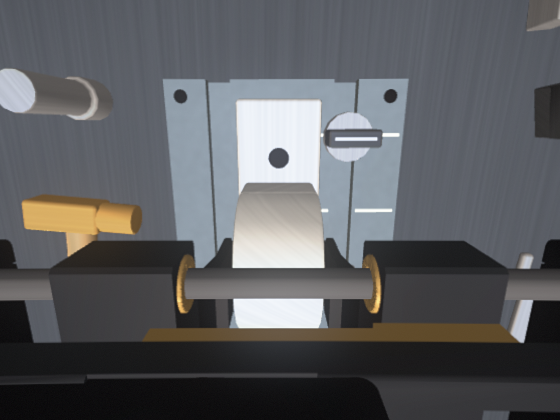

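```bash
python3 - <<'E'
from h import *
c=vision.get_calibration('wrist'); s=st()
im=cv2.cvtColor(cv2.imread('pics/w13.png'),cv2.COLOR_BGR2GRAY)
print(im[92:110,262],im[125,230:245],im[125,312:330])
for p in [(262,100),(238,125),(320.5,125),(278.5,158)]: print(p,onz(c,*p,.0974)*1000)
E
```

```text
t33.20 pos [536.6 -11.3 142.9] ty 1.19 tilt [0.002 0.001] F [ 0.8 -0.1 -6.5] gap 39.7 q7 0.18
[162 161 161 162 162 161 152 176 210 230 239 242 241 241 242 241 242 241] [161 163 165 165 165 161 181 230 235 237 237 238 239 240 242] [239 239 239 240 242 244 239 229 206 148 160 163 163 159 128 102 133 198]
(262, 100) [526.21452819  68.94978384  97.4       ]
(238, 125) [512.89957067  55.41626637  97.4       ]
(320.5, 125) [559.03610934  56.38140271  97.4       ]
(278.5, 158) [535.92860346  37.58450616  97.4       ]
```

Emit:
arm_command(motion=[{"x": 0, "y": 0.1, "z": -2.5, "turn": 0, "gripper": 3}, {"x": 0, "y": 0, "z": -1.8, "turn": 0, "gripper": 3}, {"x": 0, "y": 0, "z": -0.5, "turn": 0, "gripper": 3}, {"x": 0, "y": 0, "z": 0, "turn": 0, "gripper": 3}, {"x": 0, "y": 0, "z": -0.35, "turn": 0, "gripper": 3}, {"x": 0, "y": 0, "z": 0, "turn": 0, "gripper": 3}, {"x": 0, "y": 0, "z": 0, "turn": 0, "gripper": 3}, {"x": 0, "y": 0, "z": 0, "turn": 0, "gripper": 3}])

```text
t: 34.0
eef_pos: [0.5369, -0.0105, 0.0913]
tool_rot: [2.198, 2.243, 0.004]
force: [-0.8, -0.4, 7.7]
finger_gap: 0.454
```

```bash
python3 - <<'E'
from h import *
s=st()
E
```

```text
t34.00 pos [536.9 -10.5  91.3] ty 1.17 tilt [0.003 0.001] F [-0.8 -0.4  7.7] gap 39.5 q7 0.24
```

Emit:
arm_command(motion=[{"x": 0.3, "y": 0, "z": 0.05, "turn": 0, "gripper": 3}, {"x": 0.3, "y": 0, "z": 0, "turn": 0, "gripper": 3}, {"x": 0.15, "y": 0, "z": 0, "turn": 0, "gripper": 3}, {"x": 0, "y": 0, "z": 0, "turn": 0, "gripper": 3}, {"x": 0, "y": 0, "z": 0, "turn": 0, "gripper": 3}])

```text
t: 34.5
eef_pos: [0.5429, -0.0106, 0.0914]
tool_rot: [-2.198, -2.243, -0.001]
force: [-6.1, -0.1, 9.3]
finger_gap: 0.454
```

Emit:
arm_command(motion=[{"x": 0.1, "y": 0, "z": 0, "turn": 0, "gripper": 3}, {"x": 0.05, "y": 0, "z": 0, "turn": 0, "gripper": 3}, {"x": 0, "y": 0, "z": 0, "turn": 0, "gripper": 3}, {"x": 0, "y": 0, "z": 0, "turn": 0, "gripper": 3}])

```text
t: 34.9
eef_pos: [0.5441, -0.0106, 0.0913]
tool_rot: [-2.198, -2.243, -0.0]
force: [-8.5, 0.5, 12.5]
finger_gap: 0.458
```

Emit:
arm_command(motion=[{"x": 0.1, "y": 0, "z": 0, "turn": 0, "gripper": 3}, {"x": 0, "y": 0, "z": 0, "turn": 0, "gripper": 3}, {"x": 0, "y": 0, "z": 0, "turn": 0, "gripper": 3}])

```text
t: 35.2
eef_pos: [0.5452, -0.0106, 0.0913]
tool_rot: [-2.198, -2.243, -0.0]
force: [-7.7, -0.8, 11.3]
finger_gap: 0.457
```

Emit:
arm_command(motion=[{"x": 0.1, "y": 0, "z": 0.05, "turn": 0, "gripper": 3}, {"x": 0, "y": 0, "z": 0, "turn": 0, "gripper": 3}, {"x": 0, "y": 0, "z": 0, "turn": 0, "gripper": 3}])

```text
t: 35.5
eef_pos: [0.5465, -0.0106, 0.0913]
tool_rot: [-2.198, -2.244, -0.0]
force: [-5.1, 0.1, 6.5]
finger_gap: 0.456
```

Emit:
arm_command(motion=[{"x": 0.1, "y": 0, "z": 0, "turn": 0, "gripper": 3}, {"x": 0, "y": 0, "z": 0, "turn": 0, "gripper": 3}, {"x": 0, "y": 0, "z": 0, "turn": 0, "gripper": 3}])

```text
t: 35.8
eef_pos: [0.5466, -0.0105, 0.0914]
tool_rot: [-2.197, -2.242, 0.001]
force: [-10.7, 0.6, 13.0]
finger_gap: 0.454
```

Emit:
arm_command(motion=[{"x": 0.1, "y": 0, "z": 0.02, "turn": 0, "gripper": 3}, {"x": 0, "y": 0, "z": 0, "turn": 0, "gripper": 3}, {"x": 0, "y": 0, "z": 0, "turn": 0, "gripper": 3}])

```text
t: 36.1
eef_pos: [0.5468, -0.0106, 0.0914]
tool_rot: [-2.196, -2.241, 0.003]
force: [-13.3, -0.2, 15.5]
finger_gap: 0.456
```

```bash
python3 - <<'E'
from h import *
s=st(); im,c=snap('wrist','w14.png')
cv2.imwrite('pics/w14c.png',cv2.resize(im[60:260,180:420],None,fx=2.6,fy=2.6,interpolation=cv2.INTER_CUBIC)[:,:,::-1])
E
```

```text
t36.10 pos [546.8 -10.6  91.4] ty 1.16 tilt [-0.004  0.001] F [-13.3  -0.2  15.5] gap 39.6 q7 0.25
```

View pics/w14c.png

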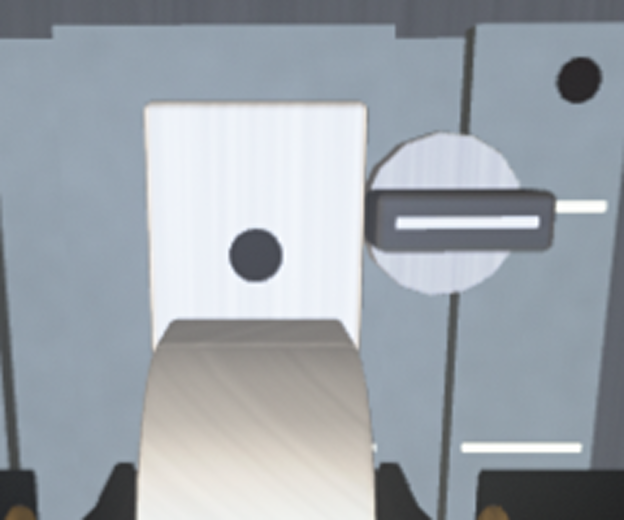

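The housing's long side touches the left stop's rim (crop column ~368, row 215) and the wing is square. Release, then clamp.

Emit:
arm_command(motion=[{"x": -0.05, "y": 0, "z": 0.08, "turn": 0, "gripper": 3}, {"x": 0, "y": 0, "z": 0, "turn": 0, "gripper": 6.5}, {"x": 0, "y": 0, "z": 0, "turn": 0, "gripper": 6.5}, {"x": 0, "y": 0, "z": 0, "turn": 0, "gripper": 6.5}, {"x": 0, "y": 0, "z": 0, "turn": 0, "gripper": 6.5}, {"x": 0, "y": 0, "z": 2, "turn": 0, "gripper": 6.5}, {"x": 0, "y": 0, "z": 4, "turn": 0, "gripper": 6.5}, {"x": 0, "y": 0, "z": 5, "turn": 0, "gripper": 6.5}, {"x": 0, "y": 0, "z": 5, "turn": 0, "gripper": 6.5}], grip_force=12)

```text
t: 37.05
eef_pos: [0.5478, -0.0109, 0.2535]
tool_rot: [2.199, 2.243, -0.001]
force: [1.4, 0.5, -0.1]
finger_gap: 0.744
```

Emit:
arm_command(motion=[{"x": 0.1, "y": -4.7, "z": 0, "turn": 0, "gripper": 5}, {"x": 0.1, "y": -4.7, "z": 0, "turn": 0, "gripper": 5}, {"x": 0.1, "y": -4.7, "z": 0, "turn": 0, "gripper": 5}, {"x": 0, "y": -4.7, "z": 0, "turn": 0, "gripper": 5}, {"x": 0, "y": -4.7, "z": 0, "turn": 0, "gripper": 5}, {"x": 0, "y": -4.7, "z": 0, "turn": 0, "gripper": 5}, {"x": 0, "y": 0, "z": 0, "turn": 0, "gripper": 5}, {"x": 0, "y": 0, "z": 0, "turn": 0, "gripper": 5}, {"x": 0, "y": 0, "z": 0, "turn": 0, "gripper": 5}])

```text
t: 37.95
eef_pos: [0.5516, -0.2916, 0.2516]
tool_rot: [-2.197, -2.245, -0.001]
force: [0.1, 1.3, 0.3]
finger_gap: 0.574
```

```bash
python3 - <<'E'
from h import *
s=st(); snap('wrist','w15.png'); im,c=snap('top','top5.png')
cv2.imwrite('pics/t5.png',cv2.resize(im[165:270,200:370],None,fx=4.4,fy=4.4,interpolation=cv2.INTER_CUBIC)[:,:,::-1])
E
```

```text
t37.95 pos [ 551.6 -291.6  251.6] ty 1.23 tilt [0. 0.] F [0.1 1.3 0.3] gap 50.0 q7 0.73
```

View pics/w15.png

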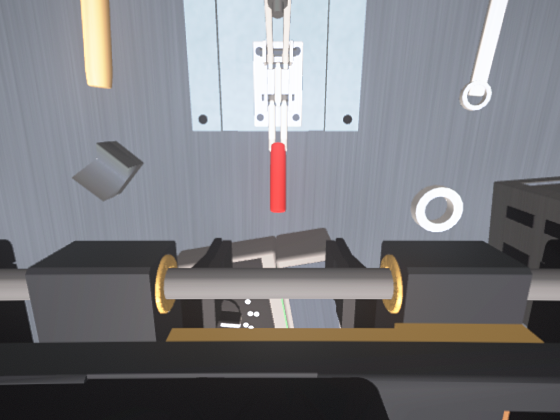

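Handle is centred between the fingers at column 278. Descend, pinch, and follow the arc back.

Emit:
arm_command(motion=[{"x": 0, "y": 0, "z": -5, "turn": 0, "gripper": 5}, {"x": 0, "y": 0, "z": -5, "turn": 0, "gripper": 5}, {"x": 0, "y": 0, "z": -4, "turn": 0, "gripper": 5}, {"x": 0, "y": 0, "z": -3.8, "turn": 0, "gripper": 5}, {"x": 0, "y": 0, "z": 0, "turn": 0, "gripper": 5}, {"x": 0, "y": 0, "z": 0, "turn": 0, "gripper": 1.2}, {"x": 0, "y": 0, "z": 0, "turn": 0, "gripper": 1.2}, {"x": 0, "y": 0, "z": 0, "turn": 0, "gripper": 1.2}, {"x": 0, "y": 0, "z": 0, "turn": 0, "gripper": 1.2}, {"x": 0, "y": 0, "z": 0, "turn": 0, "gripper": 1.2}])

```text
t: 39.05
eef_pos: [0.5514, -0.2926, 0.0746]
tool_rot: [2.198, 2.243, 0.001]
force: [0.1, -0.2, 0.8]
finger_gap: 0.211
```

Emit:
arm_command(motion=[{"x": 0, "y": 0, "z": 0, "turn": 0, "gripper": 1.2}, {"x": 0, "y": 0, "z": 0, "turn": 0, "gripper": 1.2}, {"x": 0, "y": 0, "z": 0, "turn": 0, "gripper": 1.2}])

```text
t: 39.35
eef_pos: [0.551, -0.2928, 0.0739]
tool_rot: [2.199, 2.243, -0.0]
force: [-0.7, -0.1, 1.8]
finger_gap: 0.172
```

```bash
python3 - <<'E'
from h import *
s=st()
E
```

```text
t39.35 pos [ 551.  -292.8   73.9] ty 1.14 tilt [ 0. -0.] F [-0.7 -0.1  1.8] gap 15.0 q7 0.84
```

Emit:
arm_command(motion=[{"x": 0, "y": 0.4, "z": 0.9, "turn": 0, "gripper": 1.2}, {"x": 0, "y": 0.5, "z": 0.9, "turn": 0, "gripper": 1.2}, {"x": 0, "y": 0.6, "z": 0.8, "turn": 0, "gripper": 1.2}, {"x": -0.1, "y": 0.65, "z": 0.75, "turn": 0, "gripper": 1.2}, {"x": 0, "y": 0.75, "z": 0.7, "turn": 0, "gripper": 1.2}, {"x": 0, "y": 0.8, "z": 0.6, "turn": 0, "gripper": 1.2}, {"x": 0, "y": 0.85, "z": 0.5, "turn": 0, "gripper": 1.2}, {"x": 0, "y": 0.9, "z": 0.4, "turn": 0, "gripper": 1.2}, {"x": -0.1, "y": 0.95, "z": 0.35, "turn": 0, "gripper": 1.2}, {"x": 0, "y": 0.95, "z": 0.25, "turn": 0, "gripper": 1.2}])

```text
t: 40.35
eef_pos: [0.5492, -0.2185, 0.1356]
tool_rot: [2.198, 2.243, 0.0]
force: [3.4, -1.4, -7.0]
finger_gap: 0.178
```

Emit:
arm_command(motion=[{"x": 0, "y": 0.5, "z": 0.1, "turn": 0, "gripper": 1.2}, {"x": 0, "y": 0.5, "z": 0.05, "turn": 0, "gripper": 1.2}, {"x": 0, "y": 0.5, "z": 0, "turn": 0, "gripper": 1.2}, {"x": 0, "y": 0.5, "z": 0, "turn": 0, "gripper": 1.2}, {"x": 0, "y": 0, "z": 0, "turn": 0, "gripper": 1.2}, {"x": 0, "y": 0, "z": 0, "turn": 0, "gripper": 1.2}])

```text
t: 40.95
eef_pos: [0.5489, -0.2003, 0.1373]
tool_rot: [2.199, 2.241, -0.001]
force: [-0.1, -5.7, 1.8]
finger_gap: 0.176
```

```bash
python3 - <<'E'
from h import *
s=st()
E
```

```text
t40.95 pos [ 548.9 -200.3  137.3] ty 1.09 tilt [ 0.001 -0.002] F [-0.1 -5.7  1.8] gap 15.3 q7 0.62
```

Emit:
arm_command(motion=[{"x": 0, "y": 0.2, "z": 0, "turn": 0, "gripper": 1.2}, {"x": 0, "y": 0.2, "z": 0, "turn": 0, "gripper": 1.2}, {"x": 0, "y": 0, "z": 0, "turn": 0, "gripper": 1.2}, {"x": 0, "y": 0, "z": 0, "turn": 0, "gripper": 1.2}])

```text
t: 41.35
eef_pos: [0.5488, -0.199, 0.1374]
tool_rot: [2.199, 2.237, -0.004]
force: [3.7, -13.7, -3.5]
finger_gap: 0.176
```

Emit:
arm_command(motion=[{"x": 0, "y": 0.2, "z": 0, "turn": 0, "gripper": 1.2}, {"x": 0, "y": 0, "z": 0, "turn": 0, "gripper": 1.2}, {"x": 0, "y": 0, "z": 0, "turn": 0, "gripper": 1.2}])

```text
t: 41.65
eef_pos: [0.5488, -0.1973, 0.1375]
tool_rot: [2.199, 2.236, -0.004]
force: [1.8, -14.0, -2.4]
finger_gap: 0.18
```

Emit:
arm_command(motion=[{"x": 0, "y": 0, "z": 0, "turn": 0, "gripper": 5}, {"x": 0, "y": 0, "z": 0, "turn": 0, "gripper": 5}, {"x": 0, "y": 0, "z": 0, "turn": 0, "gripper": 5}, {"x": 0, "y": 0, "z": 2, "turn": 0, "gripper": 5}, {"x": 0, "y": 0, "z": 5, "turn": 0, "gripper": 5}, {"x": 0, "y": 0, "z": 5, "turn": 0, "gripper": 5}, {"x": 0, "y": -5, "z": 2, "turn": 0, "gripper": 5}, {"x": 0, "y": -5, "z": 0, "turn": 0, "gripper": 5}, {"x": 0, "y": -5, "z": 0, "turn": 0, "gripper": 5}, {"x": 0, "y": 0, "z": 0, "turn": 0, "gripper": 5}])

```text
t: 42.65
eef_pos: [0.5447, -0.3479, 0.2753]
tool_rot: [2.211, 2.231, -0.006]
force: [-1.0, -0.6, 0.5]
finger_gap: 0.573
```

Emit:
arm_command(motion=[{"x": 0, "y": 0, "z": 0, "turn": 0, "gripper": 5}, {"x": 0, "y": 0, "z": 0, "turn": 0, "gripper": 5}])

```text
t: 42.85
eef_pos: [0.5496, -0.338, 0.275]
tool_rot: [-2.196, -2.245, -0.001]
force: [0.2, 0.9, 0.2]
finger_gap: 0.571
```

```bash
python3 - <<'E'
from h import *
s=st(); w,c=snap('wrist'); im,ct=snap('top','top6.png')
a=cv2.resize(im[165:270,205:365],(800,525),interpolation=cv2.INTER_CUBIC)[:,:420]
b=cv2.resize(w[0:240,150:410],(380,351))
o=np.zeros((525,800,3),np.uint8); o[:,:420]=a; o[:351,420:]=b; 
o[351:,420:]=cv2.resize(im[165:270,300:400],(380,174)) 
cv2.imwrite('pics/fin.png',o[:,:,::-1])
# housing ear/side numbers from top
H=cv2.cvtColor(im,cv2.COLOR_RGB2HSV); m=np.zeros(im.shape[:2],np.uint8);R=(slice(180,255),slice(215,345)); m[R]=((H[...,1]<28)&(H[...,2]>190))[R]*255
k=max(cv2.findContours(m,0,1)[0],key=cv2.contourArea); print(cv2.boundingRect(k),cv2.minAreaRect(np.array([onz(ct,*p[0],.046)[:2] for p in k],np.float32)*1000))
E
```

```text
t42.85 pos [ 549.6 -338.   275. ] ty 1.25 tilt [-0.     0.001] F [0.2 0.9 0.2] gap 49.7 q7 0.81
(222, 189, 123, 39) ((563.7413330078125, -69.28147888183594), (83.33796691894531, 282.90576171875), 0.7483469247817993)
```

View pics/fin.png

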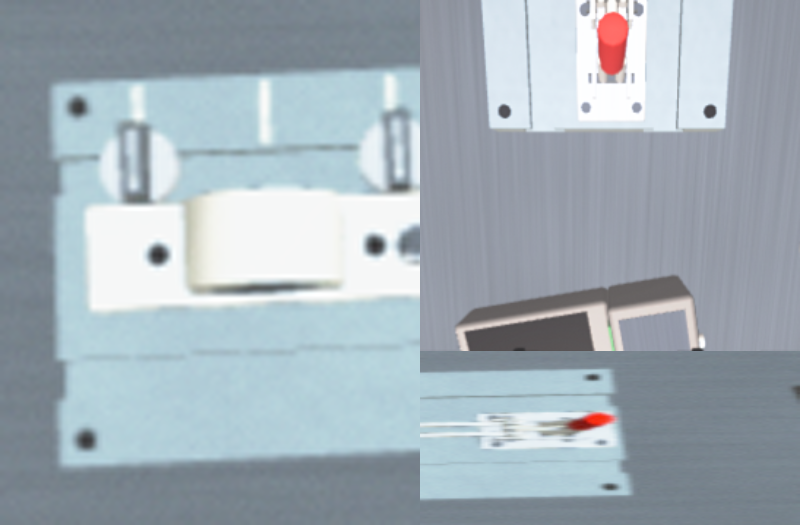

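Final view: the housing is flat against both stop rims, both wings are square at the outer marks, the pad is down on the right ear, and the handle is upright. Numeric checks follow.

```bash
python3 - <<'E'
from h import *
ct=vision.get_calibration('top')
a=cv2.imread('pics/top0.png');b=cv2.imread('pics/top6.png')
for i in(a,b):
    h=cv2.cvtColor(i,cv2.COLOR_BGR2HSV); m=((h[...,1]>170)&((h[...,0]<8)|(h[...,0]>172)))[190:230,300:400]
    y,x=np.nonzero(m); print('red',len(x),x.mean()+300,y.mean()+190,x.min()+300,x.max()+300)
f=lambda u,v,z:onz(ct,205+(u+.5)/5-.5,165+(v+.5)/5-.5,z)[:2]*1000
print('holes mid',(f(157,254,.046)+f(375,244,.046))/2,'left end ctr',f(88,257,.046),'corners',f(88,207,.046),f(91,310,.046))
d=cv2.absdiff(a,b).max(2)>45; n,l,s,c=cv2.connectedComponentsWithStats(cv2.dilate(d.astype(np.uint8),np.ones((5,5))))
for i in range(1,n):
    if s[i,4]>60: print('diff',s[i])
E
```

```text
red 57 344.6140350877193 207.12280701754386 340 349
red 55 344.6909090909091 207.12727272727273 340 349
holes mid [547.87340006 -10.71459656] left end ctr [546.2202984   71.13843689] corners [569.3976998   71.07414922] [521.80337963  69.83068426]
diff [  296    85   264   335 48740]
diff [131 184  22  21 384]
diff [ 220  185   81   44 2523]
diff [107 188  22  22 401]
diff [  95  248   79   40 2108]
```

```bash
python3 -c "
from cell import manip
print(manip.sign_off())"
```

```text
the job is handed in; nothing more can be done
None
```

I set up the plate as asked and handed the job in at about 43 s of the 210 s.

- **Stops:** Only two stops were in the rack. I dropped them into the rear slot at the left and right marks and turned each a quarter turn. The last top view shows both wings square to the slot.
- **Housing:** It had been knocked a few centimetres aside during the run, so I measured it again before picking it up. It now lies flat with its long side against both stops. My last measurements put its centre within about 1–2 mm of the seat, in both directions.
- **Clamp:** It was opened fully before loading and then swung shut to its stop with the pad on the right ear. The handle appears at the same pixels as at the start, when it was shut.
- **Selector:** The knob lagged in the grip between one and two dots, so I gripped harder and turned a little further until it clicked. The pointer then lined up with the two-dot row.
- **Other objects:** Comparing the first and last top views, the only changes were the stops, the housing, the plate area and the region the arm covered. The right side, with the amplifier and the things near it, was partly hidden by the arm, so I did not recheck it that way.

I only saw disagreement in two places:
- The top and wrist cameras differed by 3–4 mm on the rack. Both grips still came out sound.
- A first wrist reading of the knob, taken while the arm was still settling, was about 3 mm out. I took it again and the cameras then agreed.

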